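# Clamp a carving blank in a rack vise with its winged key

## Task

Stand the tall, half-carved wooden blank flat on the vise bed between the jaws, its square head centred along the jaws and its narrow carved end pointing out on the side away from the vise's side panel. Then wind the moving jaw in by turning its winged key clockwise until the blank is firmly clamped, and let go. Do not shove the jaw along by hand, and leave the offcut, mallet, gouge and jar where they are.

Things in the scene. Friction and masses are not known exactly. Their poses are not given: they have to be found in the camera images.
- vise_bed (a point): Middle of the bed of a dark steel vise fixed to the bench, on the bed's upper face, 15 mm above the bench. x: closing direction of the moving jaw; y: along the jaws, to the side that has the panel; z up. Base plate x -186 to +64 mm, y +-60 mm. Fixed jaw: inner face at x = +24 mm, 25 mm thick, y +-40 mm, top 30 mm above the bed. The bed is open at -y.
- jaw_face (a point): Moving jaw: middle of its front face, 15 mm above the bed, axes as vise_bed. The face is at x = -66 mm + carriage in the vise_bed frame; plate 12 mm thick, 80 mm long, top 30 mm above the bed. A grey block 62 mm long and 56 mm wide follows behind it, top 21 mm above the bed.
- panel_top (a point): Middle of the top edge of the upright steel side panel fixed to the vise's base, at +y beside the winged key: 105 mm long (vise x), 8 mm thick, top 75 mm above the bed (90 mm above the bench); inner face 42 mm from the vise's centre line. Axes as vise_bed.
- carriage (a joint): Travel of the moving jaw towards the fixed jaw in m: 0 fully open (90 mm between the jaws), at most 0.050; starts at about 0 to 0.010. It moves 14 mm for every rad the key turns. With the 48 mm blank clamped it reads about 0.042.
- key (a joint): Angle of the winged key in rad, growing clockwise seen from above, which closes the vise; carriage = 0.014 x key. Range 0 to 3.55. Stiff: about 0.28 N m to turn, and it stays where it is left, also under clamping load (self-holding).
- key_grip (a point): On the key's upright axis, 64 mm above the bench, 42 mm behind the moving jaw's face; rides with the jaw. Plain steel upright blade 68 mm long, 11 mm thick, from 14 mm below to 10 mm above this point, plus a lobe on each wing rising to 17 mm above it, 23 mm from the axis. x: along the wings, y: across the blade, z up. Wing tips pass 8 mm from the panel and, once clamped, 8 mm from the blank.
- blank_head (a point): Centre of the square head of the loose wooden blank (about 0.25 kg), half-way up, 36 mm above its underside. The head is 95 mm long (x), 48 mm wide (y, the width to be clamped), 72 mm tall (z, upright). x axis points to the carved end, 112 mm ahead. Higher than the jaws by 42 mm when in the vise.
- blank: The same loose half-carved blank: origin at its underside, 80 mm from either end, x axis towards the carved end, z up.
- blank_nose (a point): Tip of the blank's narrow, carved end, 28 mm wide and 44 mm tall there, centre 26 mm above the underside. The whole blank is 160 mm long.
- offcut_center (a point): Centre of a low wooden offcut with one rounded end, about 130 x 60 x 40 mm, loose; to be left alone.
- mallet_center (a point): Half-way up a carver's mallet of dark wood standing on its head, handle up: 200 mm tall, 80 mm across at the bottom; to be left alone.
- jar_center (a point): Half-way up an amber glass jar, 70 mm across, 85 mm tall; to be left alone.
- gouge_center (a point): Middle of a carving gouge lying on the bench on the panel side of the vise: wooden handle 110 x 26 x 26 mm towards -x, steel blade 95 mm long towards +x; to be left alone.
Not all that is in view belongs to the job. What is shaped like the blank but yellow is not meant.

How it is judged:
At the end, for the whole second after the job is handed in: The blank stands flat on the bed (height within 4 mm, upright within 0.06 rad), its head centred along the jaws within 22 mm, carved end out on the side away from the panel, clamped across its 48 mm width with the moving jaw pressing on it with more than 4 N after the key is let go, at rest (contact force between carriage_c0 and blank above 4 N and y of blank_head in the frame of vise_bed between -0.022 and 0.022 m and z of blank_head in the frame of vise_bed between 0.032 and 0.04 m and y of blank_nose in the frame of vise_bed below -0.08 m and value of joint carriage above 0.038 m and angle between blank_head's own z axis and vertical below 0.06 rad and linear speed of blank below 0.01 m/s); the robot touches nothing.
It fails at once if the moving jaw is shoved with more than 12 N by the fingers or arm instead of being wound by the key (contact force between any of the fingers, the arm and carriage_c0 above 12 N or contact force between any of the fingers, the arm and carriage_c1 above 12 N).
It fails at once if the offcut, mallet, gouge or jar is moved more than 30 mm (distance of any of offcut_center, mallet_center, jar_center, gouge_center from where it was at the start of the episode above 0.03 m).
It also fails if it takes over 72 s, if anything falls off the work surface, if the arm or the gripper's body presses on something with over 40 N, if the wrist force passes 120 N, or if a joint passes its speed limit or range.

## Robot

A 7-joint arm with a two-finger parallel gripper is mounted at the origin on the work surface. World frame = base frame: x ahead of the robot, y to its left, z up, the work surface at z = 0. Lengths are in m, angles in rad, forces in N, time in s.
With the tool pointing down it reaches from about 0.425 to 0.95 m from the base axis. Payload 4.7 kg.
Tool frame: the origin (TCP) lies midway between the tips of the shut fingers; the grasp point (between the pads) lies robot.grasp_offset behind it (robot.grasp_offset is the distance from the TCP to the grasp point, in m); z points along the fingers, y is the direction in which the jaws open and shut (so a half turn about z gives the same grasp; the last joint's range is limited). The gripper opens to 87 mm and grips with 3 to 60 N. Pads are 19 mm wide; open, the fingers measure 117 mm over their backs; the gripper's body (75 mm by 190 mm) begins 51 mm behind the grasp point.
Start: joints at [1.24, 0.469, -0.049, 1.532, 0.024, 1.141, -0.082], TCP at [0.201, -0.644, 0.193] pointing down, gripper open.
Joint ranges: [-2.59, 2.59], [-0.33, 1.99], [-1.39, 1.29], [0.1, 2.45], [-1.04, 4.18], [0.21, 1.99], [-2.66, 2.66]. Speed limits (rad/s): [2.57, 2.57, 3.14, 3.14, 3.14, 3.14, 3.14].

## Interface

Orientations are given as [roll, pitch, yaw] about the fixed x, y, z axes, in that order (R = Rz(yaw) Ry(pitch) Rx(roll)).
In Python, from bench import robot gives the robot as it stands.
- The arm moves only by the shell command python3 -m pendant 'ROWS'. ROWS is JSON, a list that holds one entry, the list of rows, each a list of 7 numbers: the shift along the tool's x, y, z in m, then the turn, a rotation vector about the tool's x, y, z in rad, then the gripper's target within -1 to 1 (fully open at 1, half-way at 0, shut at -1). In form: [[[tx, ty, tz, wx, wy, wz, fingers], ...]]. A call has 1 to 8 rows; each row is the pose to reach, as a shift and turn from the pose measured when the call began, along the tool's axes at that moment; what a row does not reach only later rows make up. A row lasts 1/10 s, in which the tool goes at most 50 mm and 8.59 degrees, less where a joint would pass 70% of its speed; a pose out of reach is approached as far as the arm can. A call with a gripper value outside its range is refused whole. The fingers move at their own pace and stop on an object; the grip force is fixed at half the most. Time passes only in rows, so rows that repeat a pose let the fingers close. It gives the time, the measured TCP pose, the force and the opening at its end, in the units of the state.
- robot.read_state(): the state, without advancing time (a new reading comes with each control period).
- robot.read_camera(name): name is "scene" or "side" or "wrist"; returns a dict with "color" (420x560x3 uint8, red, green, blue), "mtx" (3x3 intrinsics, pixels), "dist" ([k1, k2, p1, p2, k3] as OpenCV has them; the pictures are not rectified), "camera_from_world" (4x4, takes a point from world to camera coordinates). Camera axes: x right, y up, looking along -z (the intrinsics and any distortion apply to the point x, -y, -z); pixel columns grow to the right and rows downward; lengths in m; the calibration is good to about 2 mm. A picture is of the moment at which its call begins. There is no depth.
- robot.sign_off(): hands the job in, once; it reports no verdict.
The state is a dict: "time": time; "joint_pos": joint angles; "qvel": joint speeds; "joint_torque": joint torques, N m; "eef_pos": TCP position; "orientation": TCP orientation; "wrist_force": force on the tool from outside, world axes, zero at the start; "torque": the same for the moment, N m; "opening": finger opening in m.
Only numpy, scipy, OpenCV 4.12 (cv2) and the standard library are available. Lean on these libraries where they do the work, as an engineer would, in place of code of your own. Each camera call takes 0.05 s, during which the arm holds its last target.

## Working session

There is one attempt and no reset: what is moved stays moved. The work goes in short steps, Python scripts to look and compute and a shell command to move; the robot and the scene stay as the last step left them, time stands still between calls to the robot, and variables do not carry over. Pictures are saved under pics/ and viewed, and the job is handed in when it is done.

```bash
ls; mkdir -p pics
python3 - <<'E'
from bench import robot
import cv2
print(robot.grasp_offset)
s=robot.read_state();print({k:(v if not hasattr(v,'tolist') else [round(x,4) for x in v.tolist()] if hasattr(v,'shape') and v.shape else v) for k,v in s.items()})
for n in("scene","side","wrist"):
    c=robot.read_camera(n);cv2.imwrite(f"pics/{n}0.png",c["color"][:,:,::-1]);print(n,c["mtx"],c["dist"],c["camera_from_world"])
E
```

```text
pics
0.0187
{'time': 0.0, 'joint_pos': [1.2401, 0.4695, -0.0486, 1.5337, 0.0241, 1.141, -0.0823], 'qvel': [0.0013, -0.0014, -0.0011, -0.0008, 0.0012, 0.0009, -0.0012], 'joint_torque': [0.0001, -50.7975, -0.0805, -23.6154, -0.0614, 0.0379, 0.0001], 'eef_pos': [0.2004, -0.6439, 0.192], 'orientation': [-3.1396, 0.0001, 0.3018], 'wrist_force': [0.2199, 0.2751, 0.08], 'torque': [-0.0353, 0.0187, 0.0665], 'opening': 0.08697528503127619}
scene [[504.79413497   0.         270.1486378 ]
 [  0.         504.79413497 209.11318587]
 [  0.           0.           1.        ]] [-0.05690567  0.          0.          0.          0.        ] [[ 0.79587719  0.60533636  0.01214046 -0.4566033 ]
 [-0.51214522  0.66238666  0.54676428  0.24745634]
 [ 0.32293462 -0.4413749   0.83719856 -1.54342654]
 [ 0.          0.          0.          1.        ]]
side [[463.28741188   0.         280.51578445]
 [  0.         463.28741188 205.54017276]
 [  0.           0.           1.        ]] [0.04191996 0.         0.         0.         0.        ] [[-0.89873941 -0.43825789 -0.0140532   0.53417595]
 [ 0.2744757  -0.58728549  0.76141896 -0.23215487]
 [-0.34195111  0.68045997  0.64810776 -0.97001067]
 [ 0.          0.          0.          1.        ]]
wrist [[293.17888828   0.         278.8143905 ]
 [  0.         293.17888828 209.97060129]
 [  0.           0.           1.        ]] [-0.02546852  0.          0.          0.          0.        ] [[ 2.97882744e-01 -9.54602398e-01 -3.63140597e-04 -6.76542706e-01]
 [ 9.23424258e-01  2.88250023e-01 -2.53376328e-01  3.18430828e-02]
 [ 2.41978326e-01  7.51411030e-02  9.67367719e-01 -3.88798593e-01]
 [ 0.00000000e+00  0.00000000e+00  0.00000000e+00  1.00000000e+00]]
```

View pics/scene0.png

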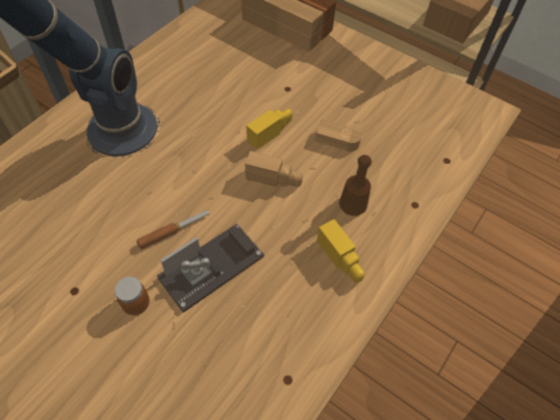

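View pics/side0.png

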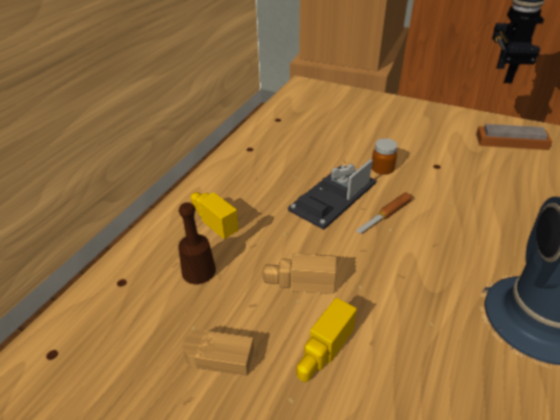

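View pics/wrist0.png

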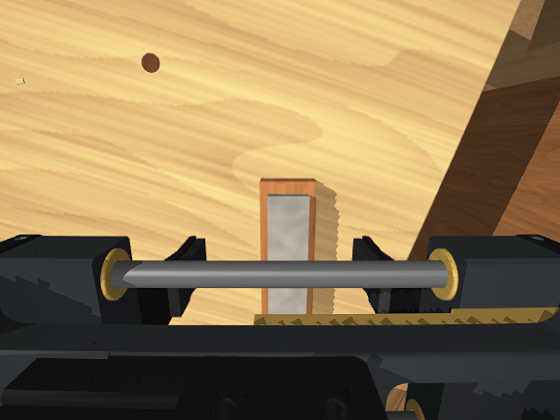

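Run:
```python
import cv2,numpy as np
a=cv2.imread("pics/scene0.png");b=cv2.imread("pics/side0.png")
A=cv2.resize(a[95:215,220:380],(640,480),interpolation=3);cv2.imwrite("pics/c1.png",A)
cv2.imwrite("pics/c2.png",cv2.resize(b[230:390,170:370],(750,600),interpolation=3))
cv2.imwrite("pics/c3.png",cv2.resize(a[200:320,110:270],(800,600),interpolation=3))
cv2.imwrite("pics/c4.png",cv2.resize(b[130:250,270:430],(800,600),interpolation=3))
```

```text
(no output)
```

View pics/c1.png

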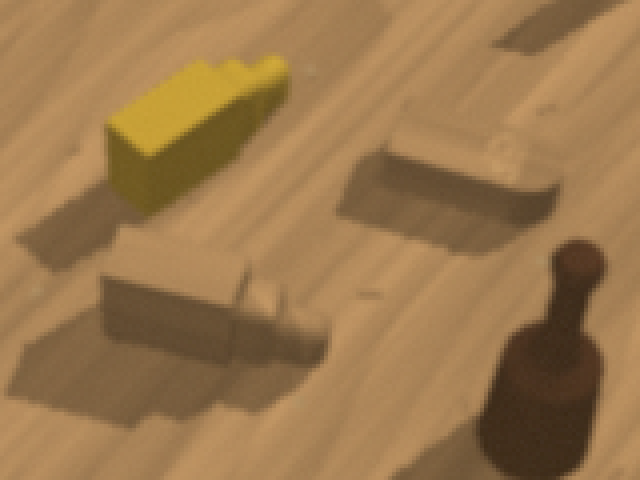

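View pics/c2.png

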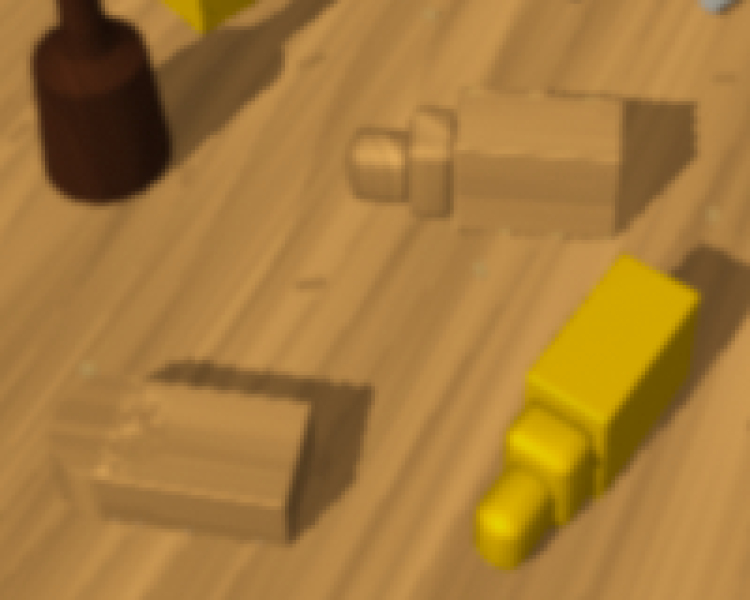

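View pics/c3.png

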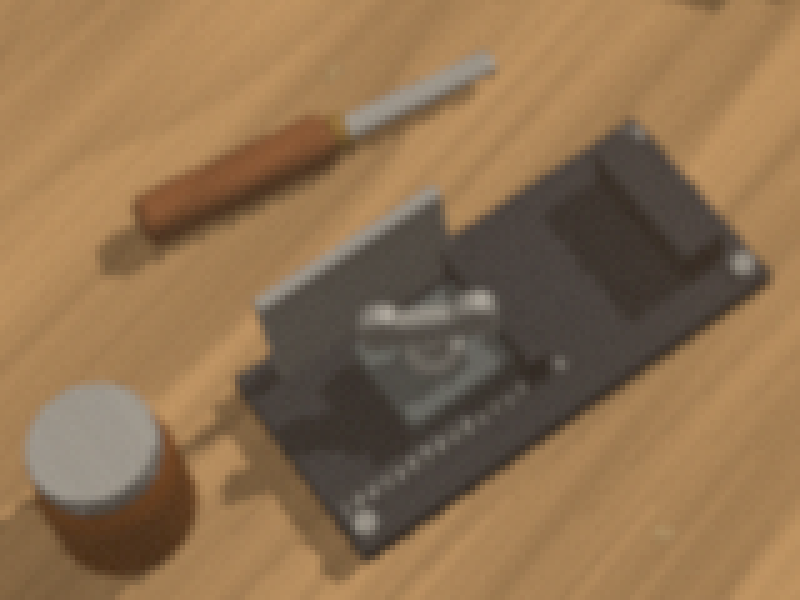

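View pics/c4.png

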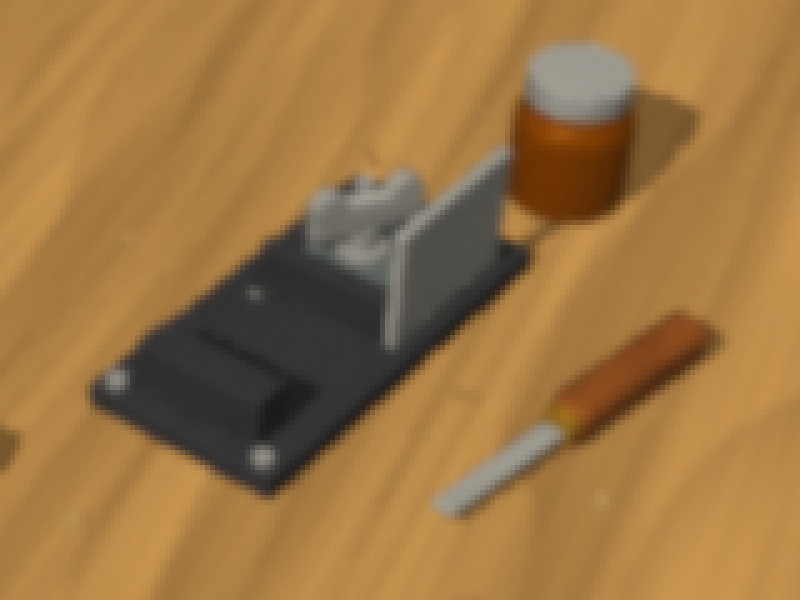

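```bash
cat > h.py <<'E'
import numpy as np,cv2
from bench import robot
def ray(c,px):
    p=cv2.undistortPoints(np.array(px,float).reshape(-1,1,2),c["mtx"],c["dist"]).reshape(-1,2)
    d=np.c_[p[:,0],-p[:,1],-np.ones(len(p))]
    T=c["camera_from_world"];R=T[:3,:3]
    return -R.T@T[:3,3], d@R
def onz(c,px,z):
    o,d=ray(c,px);z=np.broadcast_to(z,len(d));return o+d*((z-o[2])/d[:,2])[:,None]
def two(c1,p1,c2,p2):
    o1,d1=ray(c1,[p1]);o2,d2=ray(c2,[p2]);d1=d1[0]/np.linalg.norm(d1[0]);d2=d2[0]/np.linalg.norm(d2[0])
    t=np.linalg.lstsq(np.c_[d1,-d2],o2-o1,rcond=None)[0]
    a=o1+t[0]*d1;b=o2+t[1]*d2;return (a+b)/2,np.linalg.norm(a-b)
def proj(c,P):
    T=c["camera_from_world"];P=np.atleast_2d(P)@T[:3,:3].T+T[:3,3];P=P*[1,-1,-1]
    return cv2.projectPoints(P,np.zeros(3),np.zeros(3),c["mtx"],c["dist"])[0].reshape(-1,2)
def save(name,fn,box=None,w=800,h=600):
    c=robot.read_camera(name);im=c["color"][:,:,::-1]
    if box is not None: im=im[box[1]:box[3],box[0]:box[2]];im=cv2.resize(im,(w,h),interpolation=cv2.INTER_CUBIC)
    cv2.imwrite(fn,im);return c
E
python3 - <<'E'
from h import *
np.set_printoptions(precision=4,suppress=True)
S=robot.read_camera("scene");D=robot.read_camera("side")
o4=lambda L,s,ox,oy:np.array(L,float)/s+[ox,oy]-0.5+0.5/s
b1=o4([(118,228),(250,262),(235,304),(100,272)],4,220,95)
b2=o4([(622,98),(460,90),(458,152),(622,165)],3.75,170,230)
print("blank scene",onz(S,b1,.072));print("blank side",onz(D,b2,.072))
for i in range(4): print(two(S,b1[i],D,b2[i]))
# vise base top corners: far-left(panel,-x), panel,+x ; open,+x ; open,-x
v1=o4([(240,378),(635,122),(770,268),(367,550)],5,110,200)
v2=o4([(530,250),(270,488),(95,385)],5,270,130)
print("vise scene",onz(S,v1,.015));print("vise side",onz(D,v2,.015))
pn=o4([(437,190),(262,302)],5,110,200);print("panel",onz(S,pn,.09))
pn=o4([(395,235),(508,150)],5,270,130);print("panel",onz(D,pn,.09))
k=o4([(378,312),(482,300)],5,110,200);print("lobes",onz(S,k,.081))
k=o4([(322,192),(408,176)],5,270,130);print("lobes",onz(D,k,.081))
E
```

```text
blank scene [[0.4057 0.1226 0.072 ]
 [0.4964 0.1547 0.072 ]
 [0.51   0.1192 0.072 ]
 [0.4203 0.0846 0.072 ]]
blank side [[0.4202 0.081  0.072 ]
 [0.5081 0.1155 0.072 ]
 [0.4889 0.1596 0.072 ]
 [0.402  0.1291 0.072 ]]
(array([0.4159, 0.1057, 0.0969]), np.float64(0.0064190012389462705))
(array([0.5027, 0.1377, 0.0948]), np.float64(0.008830600436488107))
(array([0.4986, 0.1369, 0.0444]), np.float64(0.00146229025824667))
(array([0.4074, 0.1029, 0.0429]), np.float64(0.004892699562480737))
vise scene [[ 0.4427 -0.2934  0.015 ]
 [ 0.504  -0.0561  0.015 ]
 [ 0.6146 -0.0818  0.015 ]
 [ 0.5549 -0.3219  0.015 ]]
vise side [[ 0.4392 -0.2954  0.015 ]
 [ 0.4982 -0.0503  0.015 ]
 [ 0.6118 -0.0851  0.015 ]]
panel [[ 0.4837 -0.179   0.09  ]
 [ 0.4588 -0.2761  0.09  ]]
panel [[ 0.4846 -0.1796  0.09  ]
 [ 0.4552 -0.2775  0.09  ]]
lobes [[ 0.5021 -0.2434  0.081 ]
 [ 0.5372 -0.2081  0.081 ]]
lobes [[ 0.5363 -0.2112  0.081 ]
 [ 0.4996 -0.2444  0.081 ]]
```

```bash
cat >> h.py <<'E'
from scipy.spatial.transform import Rotation as Ro
np.set_printoptions(precision=4,suppress=True)
def go(pos,yaw_deg):
    s=robot.read_state();R=Ro.from_euler('xyz',s["orientation"]);T=Ro.from_euler('xyz',[np.pi,0,np.radians(yaw_deg)])
    print("t",round(s["time"],2),"tcp",np.array(s["eef_pos"]),"ori",np.degrees(s["orientation"]),"q7",s["joint_pos"][6],"open",s["opening"],"F",np.array(s["wrist_force"]))
    print("shift mm",1000*R.inv().apply(np.array(pos)-s["eef_pos"]),"rotvec",(R.inv()*T).as_rotvec())
V0=np.array([0.542,-0.129]);VA=np.radians(76.)
def setv(o,a):
    global V0,VA
    V0=np.array(o);VA=np.radians(a)
def vw(x,y): return V0+x*np.array([np.cos(VA),np.sin(VA)])+y*np.array([-np.sin(VA),np.cos(VA)])
E
python3 - <<'E'
from h import *
S=robot.read_camera("scene");D=robot.read_camera("side")
print("mallet",onz(S,[(353,205)],.02),"yellow2 top",onz(S,[(330,222),(352,275)],.06),"gouge",onz(S,[(138,243),(208,213)],.013),"jar",onz(S,[(129,285)],.085), "offc",onz(S,[(338,132)],.04))
go([0.46,-0.22,0.25],-14)
E
```

```text
mallet [[0.7186 0.1825 0.02  ]] yellow2 top [[ 0.7091  0.0751  0.06  ]
 [ 0.8347 -0.0179  0.06  ]] gouge [[ 0.3365 -0.2575  0.013 ]
 [ 0.4199 -0.0756  0.013 ]] jar [[ 0.4409 -0.3692  0.085 ]] offc [[0.5495 0.3633 0.04  ]]
t 0.35 tcp [ 0.2006 -0.6444  0.1928] ori [-179.9758   -0.0005   17.2937] q7 -0.08228355095088985 open 0.0867943079220961 F [ 0.2468  0.4537 -0.1298]
shift mm [ 373.7916 -328.1004  -57.0614] rotvec [-0.0004  0.0001  0.5462]
```

```bash
python3 -m pendant '[[[0.37,-0.33,-0.057,0,0,0.546,1],[0.37,-0.33,-0.057,0,0,0.546,1],[0.37,-0.33,-0.057,0,0,0.546,1],[0.37,-0.33,-0.057,0,0,0.546,1],[0.37,-0.33,-0.057,0,0,0.546,1],[0.37,-0.33,-0.057,0,0,0.546,1],[0.37,-0.33,-0.057,0,0,0.546,1],[0.37,-0.33,-0.057,0,0,0.546,1]]]'
python3 - <<'E'
from h import *
go([0.46,-0.22,0.25],-14)
E
```

```text
time: 1.15
eef_pos: [0.4059, -0.3019, 0.2393]
orientation: [3.141, -0.001, -0.244]
wrist_force: [1.2, -1.0, -0.3]
opening: 0.0868
t 1.15 tcp [ 0.4059 -0.3019  0.2393] ori [179.993   -0.034  -13.9952] q7 -1.283088603241783 open 0.08684146662435535 F [ 1.1581 -0.9861 -0.3105]
shift mm [ 32.6981 -92.5538 -10.7412] rotvec [ 0.0001 -0.0006  0.0001]
```

```bash
python3 -m pendant '[[[0.033,-0.093,-0.011,0,0,0,1],[0.033,-0.093,-0.011,0,0,0,1],[0.033,-0.093,-0.011,0,0,0,1],[0.033,-0.093,-0.011,0,0,0,1]]]'
python3 - <<'E'
from h import *
c=save("wrist","pics/w1.png");print(c["camera_from_world"])
go([0.46,0.12,0.25],20)
E
```

```text
time: 1.55
eef_pos: [0.461, -0.2185, 0.2505]
orientation: [3.141, -0.001, -0.241]
wrist_force: [-0.6, -0.4, 1.1]
opening: 0.0864
[[-0.2379 -0.9713  0.0017 -0.1053]
 [ 0.9399 -0.2306 -0.2516 -0.4392]
 [ 0.2448 -0.0583  0.9678 -0.5711]
 [ 0.      0.      0.      1.    ]]
t 1.6 tcp [ 0.4601 -0.2201  0.2502] ori [179.9511  -0.0191 -13.9919] q7 -1.4890054725185733 open 0.08714689886216918 F [-0.4772 -0.3763 -0.0416]
shift mm [ -82.2853 -330.0134   -0.0971] rotvec [ 0.0009 -0.0001 -0.5933]
```

View pics/w1.png

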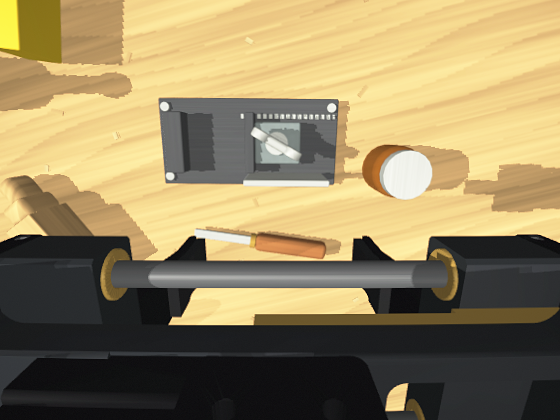

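Run:
```python
import cv2
a=cv2.imread("pics/w1.png");cv2.imwrite("pics/w1c.png",cv2.resize(a[85:200,150:350],(800,460),interpolation=3))
```

```text
(no output)
```

View pics/w1c.png

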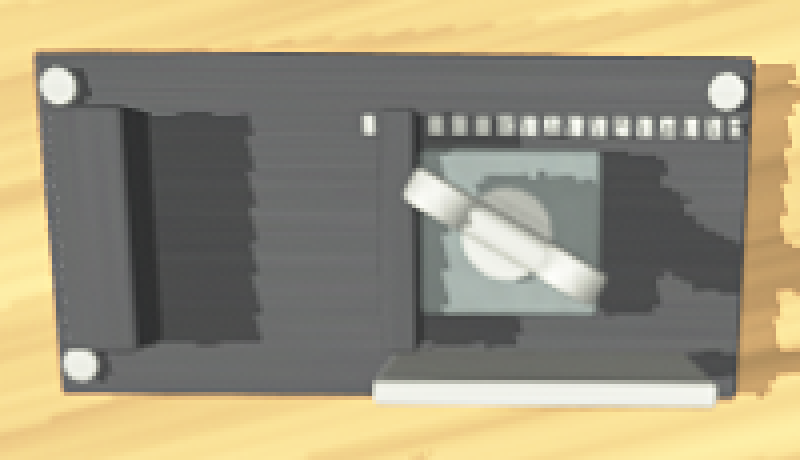

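Run:
```python
from h import *
c=robot.read_camera("wrist")
f=lambda L:np.array(L,float)/4+[150,85]-.375
B=onz(c,f([(36,53),(752,60),(737,398),(64,393)]),.015);print(B)
J=onz(c,f([(120,107),(135,347),(378,112),(378,350)]),.045);print(J)
K=onz(c,f([(427,190),(582,277)]),.081);print(K,K.mean(0))
P=onz(c,f([(373,380),(716,383)]),.09);print(P)
for a in (75,76,77): 
    ar=np.radians(a);X=np.array([np.cos(ar),np.sin(ar)]);Y=np.array([-X[1],X[0]])
    for n,Q in(("B",B),("J",J),("K",K),("P",P)): print(a,n,(np.c_[Q[:,:2]@X,Q[:,:2]@Y]-[V0@X for V0 in [np.array([.542,-.129])]]+0)[:,0],(Q[:,:2]-[.542,-.129])@Y)
```

```text
[[ 0.6134 -0.0904  0.015 ]
 [ 0.5513 -0.3291  0.015 ]
 [ 0.437  -0.3009  0.015 ]
 [ 0.4989 -0.0606  0.015 ]]
[[ 0.5849 -0.1218  0.045 ]
 [ 0.5099 -0.1019  0.045 ]
 [ 0.563  -0.2023  0.045 ]
 [ 0.4888 -0.1816  0.045 ]]
[[ 0.5347 -0.2138  0.081 ]
 [ 0.4987 -0.2528  0.081 ]] [ 0.5167 -0.2333  0.081 ]
[[ 0.4848 -0.1842  0.09  ]
 [ 0.4588 -0.2847  0.09  ]]
75 B [ 0.0557 -0.1909 -0.1932  0.0549] [-0.059  -0.0608  0.0569  0.0594]
75 J [ 0.0181  0.0179 -0.0654 -0.0646] [-0.0396  0.0381 -0.0392  0.0377]
75 K [-0.0838 -0.1308] [-0.0149  0.0098]
75 P [-0.0681 -0.1719] [0.041 0.04 ]
76 B [ 0.0547 -0.1919 -0.1922  0.0559] [-0.0599 -0.0574  0.0603  0.0584]
76 J [ 0.0174  0.0185 -0.0661 -0.0639] [-0.0399  0.0378 -0.0381  0.0388]
76 K [-0.0841 -0.1306] [-0.0135  0.0121]
76 P [-0.0674 -0.1712] [0.0422 0.043 ]
77 B [ 0.0536 -0.1929 -0.1911  0.0569] [-0.0609 -0.0541  0.0636  0.0574]
77 J [ 0.0167  0.0192 -0.0667 -0.0632] [-0.0402  0.0374 -0.0369  0.04  ]
77 K [-0.0843 -0.1304] [-0.012   0.0144]
77 P [-0.0667 -0.1704] [0.0434 0.046 ]
```

Run:
```python
from h import *
c=save("wrist","pics/w2.png",(150,85,350,200),800,460);print(c["camera_from_world"]);np.save("w2.npy",c,allow_pickle=True)
```

```text
[[-0.2432 -0.97    0.002  -0.1054]
 [ 0.9384 -0.2358 -0.2526 -0.4387]
 [ 0.2455 -0.0595  0.9676 -0.571 ]
 [ 0.      0.      0.      1.    ]]
```

View pics/w2.png

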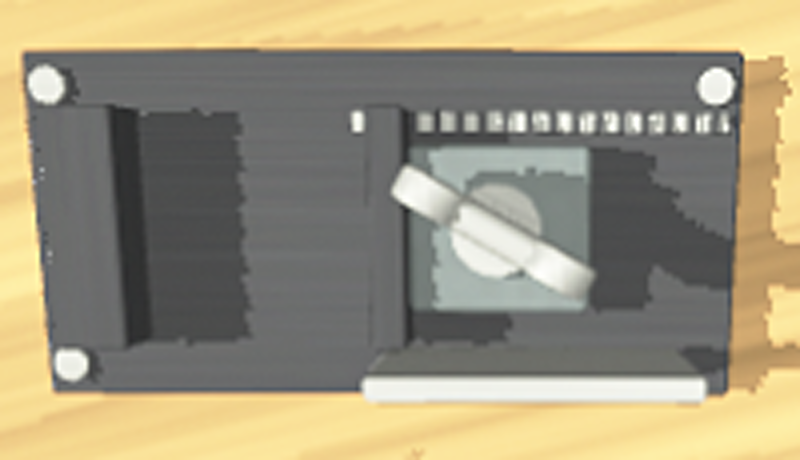

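Run:
```python
from h import *
c=np.load("w2.npy",allow_pickle=True).item()
f=lambda L:np.array(L,float)/4+[150,85]-.375
B=onz(c,f([(24,52),(742,54),(728,393),(54,392)]),.015)
J=onz(c,f([(108,107),(126,347),(369,107),(372,345)]),.045)
K=onz(c,f([(415,185),(572,273)]),.081);print(K.mean(0),np.degrees(np.arctan2(*(K[0]-K[1])[[1,0]])))
P=onz(c,f([(362,380),(706,380)]),.09)
print("angles",[np.degrees(np.arctan2(*(a-b)[[1,0]])) for a,b in((B[0],B[1]),(B[3],B[2]),(P[0],P[1]),(J[1],J[0]),(J[3],J[2]),(B[3],B[0]))])
a=76
ar=np.radians(a);X=np.array([np.cos(ar),np.sin(ar)]);Y=np.array([-X[1],X[0]])
for n,Q in(("B",B),("J",J),("K",K),("P",P)): r=Q[:,:2]-[.542,-.129];print(n,r@X,r@Y)
```

```text
[ 0.5182 -0.2314  0.081 ] 47.1431785750222
angles [np.float64(75.6651183255763), np.float64(75.79173577901607), np.float64(75.91295562803553), np.float64(165.63895296796758), np.float64(164.94640896496915), np.float64(165.51716445848635)]
B [ 0.0576 -0.1895 -0.1896  0.0586] [-0.0603 -0.0588  0.0589  0.058 ]
J [ 0.0201  0.0206 -0.0644 -0.0629] [-0.0398  0.0378 -0.0394  0.0374]
K [-0.0816 -0.1286] [-0.0146  0.0113]
P [-0.065 -0.169] [0.0424 0.0426]
```

```bash
python3 -m pendant '[[[-0.082,-0.33,0.03,0,0,-0.593,1],[-0.082,-0.33,0.03,0,0,-0.593,1],[-0.082,-0.33,0.03,0,0,-0.593,1],[-0.082,-0.33,0.03,0,0,-0.593,1],[-0.082,-0.33,0.03,0,0,-0.593,1],[-0.082,-0.33,0.03,0,0,-0.593,1],[-0.082,-0.33,0.03,0,0,-0.593,1],[-0.082,-0.33,0.03,0,0,-0.593,1]]]'; python3 -m pendant '[[[0,0,0,0,0,0,1],[0,0,0,0,0,0,1]]]'
python3 - <<'E'
from h import *
c=save("wrist","pics/w3.png")
c=save("scene","pics/s3.png",(200,60,400,210))
go([0.457,0.121,0.15],20)
E
```

```text
time: 2.5
eef_pos: [0.4598, 0.1233, 0.2196]
orientation: [-3.139, 0.0, 0.353]
wrist_force: [-0.2, -1.8, 0.1]
opening: 0.0868
time: 2.7
eef_pos: [0.46, 0.1217, 0.2194]
orientation: [-3.14, 0.001, 0.35]
wrist_force: [0.0, -0.4, -0.7]
opening: 0.0871
t 2.8 tcp [0.4602 0.1214 0.2196] ori [-179.9122    0.0173   20.0122] q7 -1.6572340430288632 open 0.08700591404010809 F [-0.1521  0.007  -0.021 ]
shift mm [-3.0879 -0.6102 69.555 ] rotvec [-0.0015  0.0003  0.0002]
```

View pics/w3.png

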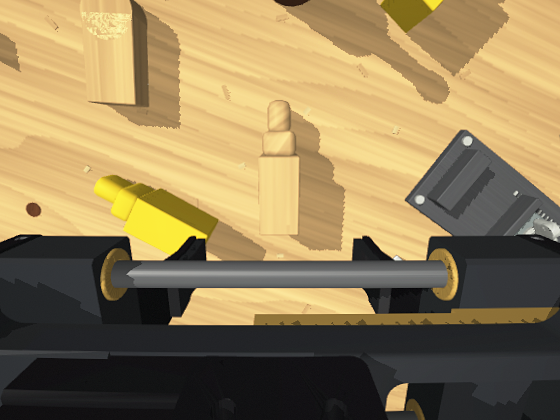

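View pics/s3.png

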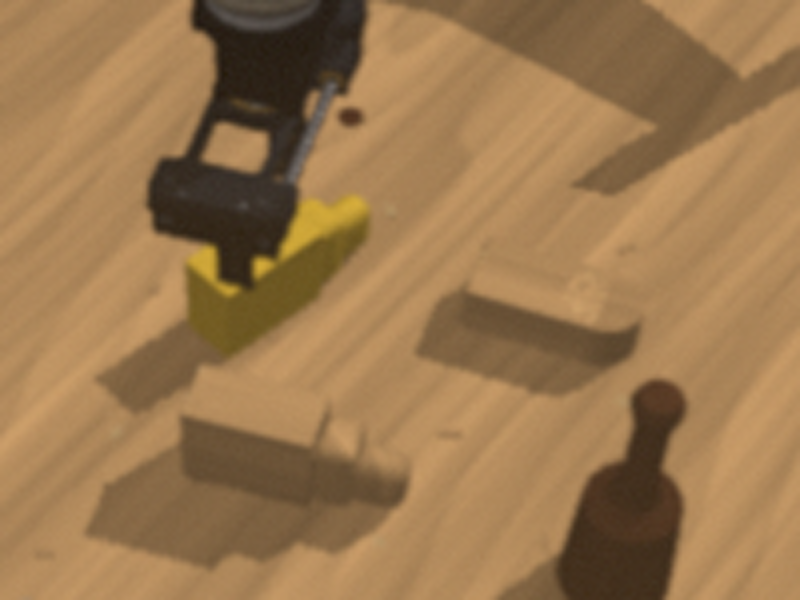

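Run:
```python
from h import *
c=robot.read_camera("wrist")
Q=onz(c,[(260,156),(299,156),(298.5,235),(258.5,234)],.072);print(Q,Q.mean(0),np.linalg.norm(Q[1]-Q[0]),np.linalg.norm(Q[1]-Q[2]))
print(onz(c,[(279,102)],.05))
d=(Q[0]+Q[1]-Q[2]-Q[3]);print(np.degrees(np.arctan2(d[1],d[0])))
print(proj(c,[[.4602,.1214,.0]]))
go([0.457,0.121,0.15],20)
```

```text
[[0.4938 0.1543 0.072 ]
 [0.5091 0.1125 0.072 ]
 [0.4198 0.0788 0.072 ]
 [0.4042 0.1252 0.072 ]] [0.4567 0.1177 0.072 ] 0.04456103099766487 0.09544013883713323
[[0.5581 0.1547 0.05  ]]
19.35354340612792
[[277.3523 182.7815]]
t 2.85 tcp [0.4601 0.1216 0.2196] ori [-179.909     0.0101   20.0305] q7 -1.657283482112924 open 0.08661339397279826 F [-0.4293  0.7377 -0.5636]
shift mm [-3.1459 -0.4085 69.596 ] rotvec [-0.0016  0.0002  0.0005]
```

```bash
python3 -m pendant '[[[-0.004,0.0015,0.06,0,0,0.005,1],[-0.004,0.0015,0.1,0,0,0.005,1],[-0.004,0.0015,0.13,0,0,0.005,1],[-0.004,0.0015,0.155,0,0,0.005,1],[-0.004,0.0015,0.17,0,0,0.005,1],[-0.004,0.0015,0.181,0,0,0.005,1],[-0.004,0.0015,0.181,0,0,0.005,1],[-0.004,0.0015,0.181,0,0,0.005,1]]]'; python3 -m pendant '[[[0,0,0,0,0,0,-1],[0,0,0,0,0,0,-1],[0,0,0,0,0,0,-1],[0,0,0,0,0,0,-1],[0,0,0,0,0,0,-1],[0,0,0,0,0,0,-1],[0,0,0,0,0,0,-1],[0,0,0,0,0,0,-1]]]'
```

```text
time: 3.65
eef_pos: [0.4574, 0.1189, 0.0391]
orientation: [-3.14, -0.001, 0.344]
wrist_force: [-0.4, 0.3, 0.1]
opening: 0.0869
time: 4.45
eef_pos: [0.4573, 0.1193, 0.0392]
orientation: [-3.14, -0.001, 0.344]
wrist_force: [-1.0, 1.1, 1.9]
opening: 0.0473
```

```bash
python3 -m pendant '[[[0,0,-0.02,0,0,0,-1],[0,0,-0.05,0,0,0,-1],[0,0,-0.08,0,0,0,-1],[0,0,-0.1,0,0,0,-1],[0,0,-0.1,0,0,0,-1],[0,0,-0.1,0,0,0,-1],[0,0,-0.1,0,0,0,-1]]]'
python3 - <<'E'
from h import *
setv([.5412,-.1324],75.7)
t=vw(-.005,0);print(t)
go([*t,0.14],-14.3)
E
```

```text
time: 5.15
eef_pos: [0.4559, 0.1184, 0.1375]
orientation: [-3.14, 0.003, 0.344]
wrist_force: [-0.6, -0.0, -3.0]
opening: 0.0472
[ 0.54   -0.1372]
t 5.15 tcp [0.4559 0.1184 0.1375] ori [-179.8821    0.1559   19.7127] q7 -1.7273468594675112 open 0.047206314520864226 F [-0.6245 -0.0326 -3.0318]
shift mm [ -7.1009 269.0223  -3.0743] rotvec [-0.0012  0.0033  0.5936]
```

```bash
python3 -m pendant '[[[-0.001,0.04,-0.003,0,0,0.1,-1],[-0.002,0.08,-0.003,0,0,0.2,-1],[-0.003,0.12,-0.003,0,0,0.3,-1],[-0.004,0.16,-0.003,0,0,0.4,-1],[-0.005,0.2,-0.003,0,0,0.5,-1],[-0.007,0.24,-0.003,0,0,0.594,-1],[-0.007,0.269,-0.003,0,0,0.594,-1],[-0.007,0.269,-0.003,0,0,0.594,-1]]]';python3 -m pendant '[[[0,0,0,0,0,0,-1],[0,0,0,0,0,0,-1]]]'
python3 - <<'E'
from h import *
setv([.5412,-.1324],75.7)
t=vw(-.005,0)
go([*t,0.0545],-14.3)
c=save("scene","pics/s4.png",(110,140,310,290))
c=save("side","pics/d4.png",(240,90,440,240))
c=save("wrist","pics/w4.png")
E
```

```text
time: 5.95
eef_pos: [0.5397, -0.1429, 0.1377]
orientation: [3.139, 0.005, -0.258]
wrist_force: [-0.8, -0.7, -2.7]
opening: 0.0473
time: 6.15
eef_pos: [0.5385, -0.1425, 0.1361]
orientation: [3.139, 0.009, -0.257]
wrist_force: [0.0, 0.1, -2.6]
opening: 0.0472
t 6.15 tcp [ 0.5385 -0.1425  0.1361] ori [179.8461   0.4988 -14.7373] q7 -1.7605580261565865 open 0.04722821708691608 F [ 0.044   0.107  -2.5697]
shift mm [ 0.7508 -5.7047 81.6068] rotvec [ 0.0027  0.0087 -0.0076]
```

View pics/s4.png

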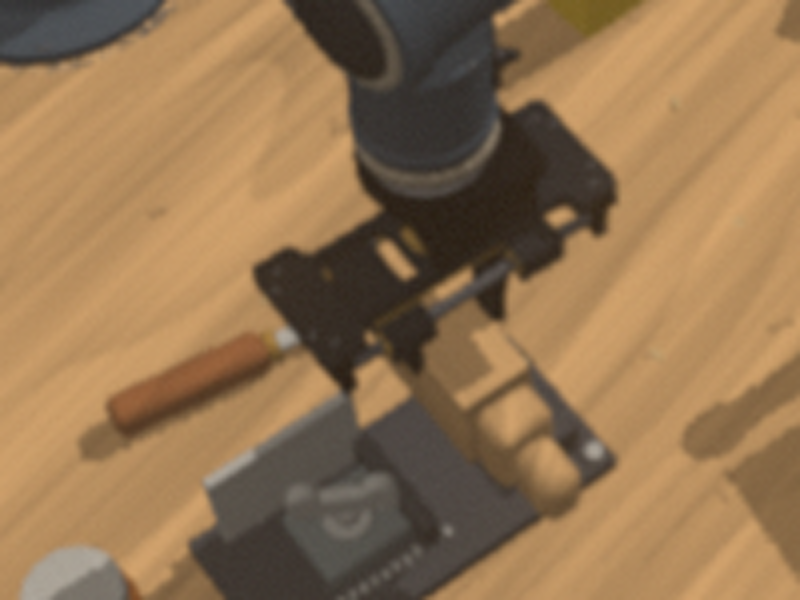

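View pics/d4.png

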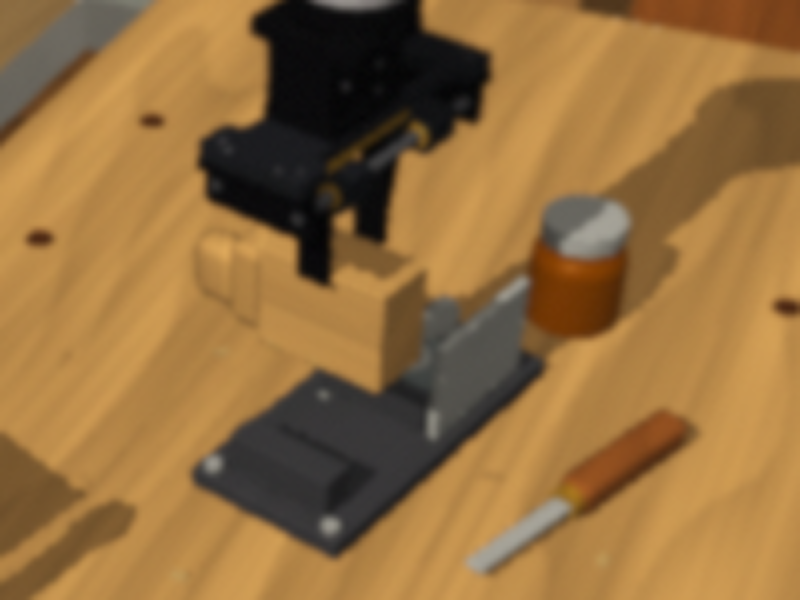

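View pics/w4.png

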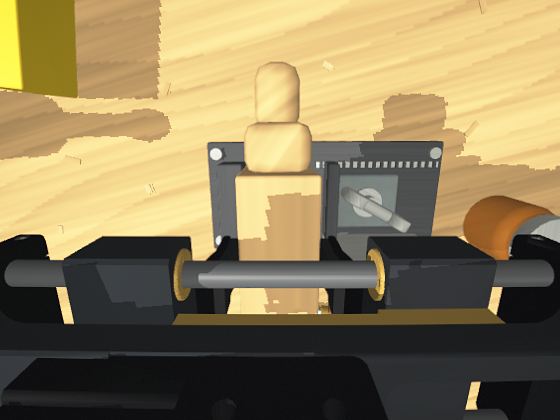

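```bash
python3 -m pendant '[[[0.0015,-0.006,0.0,0.003,0.009,0.008,-1],[0.0015,-0.006,0.02,0.003,0.009,-0.008,-1],[0.0015,-0.006,0.04,0.003,0.009,-0.008,-1],[0.0015,-0.006,0.055,0.003,0.009,-0.008,-1],[0.0015,-0.006,0.065,0.003,0.009,-0.008,-1],[0.0015,-0.006,0.07,0.003,0.009,-0.008,-1],[0.0015,-0.006,0.073,0.003,0.009,-0.008,-1],[0.0015,-0.006,0.075,0.003,0.009,-0.008,-1]]]'
python3 - <<'E'
from h import *
setv([.5412,-.1324],75.7)
t=vw(-.005,0)
go([*t,0.0545],-14.3)
c=save("scene","pics/s5.png",(110,140,310,290))
c=save("side","pics/d5.png",(240,90,440,240))
E
```

```text
time: 7.1
eef_pos: [0.5424, -0.1362, 0.0627]
orientation: [-3.141, -0.004, -0.248]
wrist_force: [0.1, 0.2, -3.5]
opening: 0.0468
t 7.1 tcp [ 0.5424 -0.1362  0.0627] ori [-179.9442   -0.2146  -14.1859] q7 -1.798028892144491 open 0.04679501220866609 F [ 0.1179  0.1836 -3.4925]
shift mm [-2.1072  1.6336  8.1966] rotvec [-0.001  -0.0037  0.002 ]
```

View pics/d5.png

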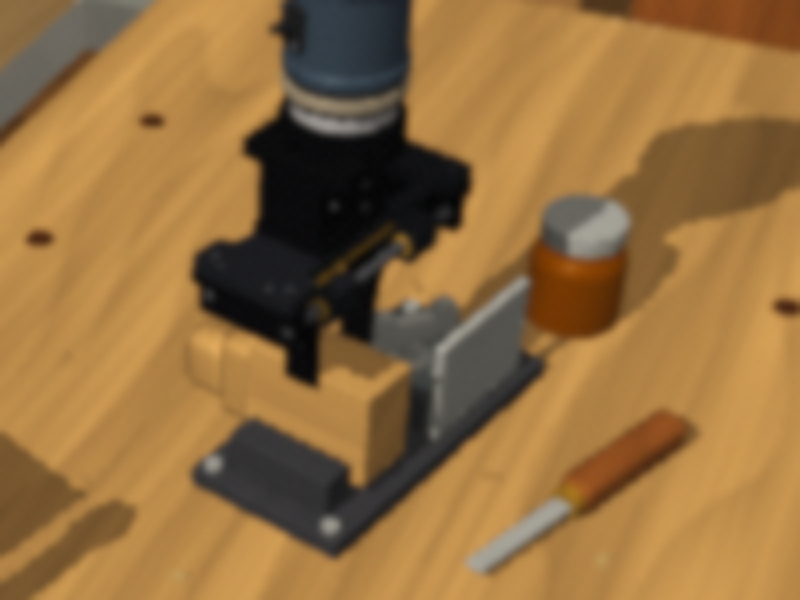

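View pics/s5.png

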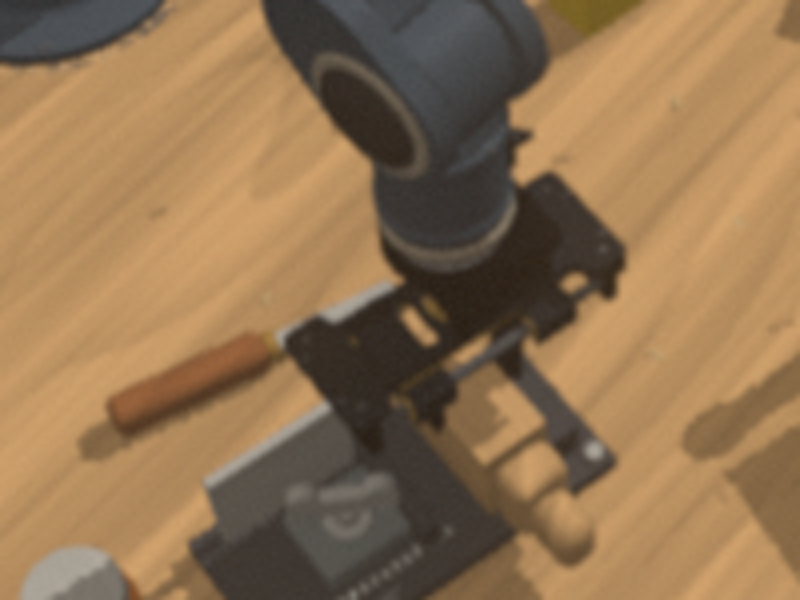

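```bash
python3 -m pendant '[[[-0.002,0.001,0.003,-0.001,-0.003,0.002,-1],[-0.002,0.001,0.005,-0.001,-0.003,0.002,-1],[-0.002,0.001,0.007,-0.001,-0.003,0.002,-1],[-0.002,0.001,0.008,-0.001,-0.003,0.002,-1],[-0.002,0.001,0.008,-0.001,-0.003,0.002,-1]]]'
python3 - <<'E'
from h import *
setv([.5412,-.1324],75.7)
go([*vw(-.005,0),0.0545],-14.3)
E
```

```text
time: 7.7
eef_pos: [0.5397, -0.1367, 0.0546]
orientation: [3.141, 0.0, -0.25]
wrist_force: [-0.6, 0.8, -0.9]
opening: 0.0468
t 7.7 tcp [ 0.5397 -0.1367  0.0546] ori [179.9869   0.0133 -14.3113] q7 -1.802956109846253 open 0.04679065587268872 F [-0.577   0.8237 -0.9197]
shift mm [0.3381 0.4456 0.1405] rotvec [ 0.0002  0.0002 -0.0002]
```

```bash
python3 -m pendant '[[[0,0,0.0007,0,0,0,-1],[0,0,0.0007,0,0,0,0.2],[0,0,0.0007,0,0,0,0.45],[0,0,0.0007,0,0,0,0.45],[0,0,0.0007,0,0,0,0.45]]]'; python3 -m pendant '[[[0,0,-0.02,0,0,0,0.45],[0,0,-0.05,0,0,0,0.45],[0,0,-0.09,0,0,0,0.45],[0,0,-0.12,0,0,0,0.45],[0,0,-0.15,0,0,0,0.45],[0,0,-0.15,0,0,0,0.45],[0,0,-0.15,0,0,0,0.45]]]';python3 - <<'E'
from h import *
setv([.5412,-.1324],75.7)
go([0.44,-0.20,0.25],-14.3)
c=save("side","pics/d6.png",(240,90,440,240))
E
```

```text
time: 8.2
eef_pos: [0.5403, -0.1369, 0.0541]
orientation: [3.141, -0.001, -0.25]
wrist_force: [0.7, -0.2, -0.9]
opening: 0.0616
time: 8.9
eef_pos: [0.5404, -0.137, 0.2046]
orientation: [3.141, -0.002, -0.25]
wrist_force: [-0.0, -0.7, -0.2]
opening: 0.063
t 8.9 tcp [ 0.5404 -0.137   0.2046] ori [179.9776  -0.1303 -14.3248] q7 -1.7375946636917676 open 0.0629923600839598 F [-0.0273 -0.7312 -0.2464]
shift mm [-81.5759  85.8777 -45.5184] rotvec [ 0.0004 -0.0023 -0.0004]
```

View pics/d6.png

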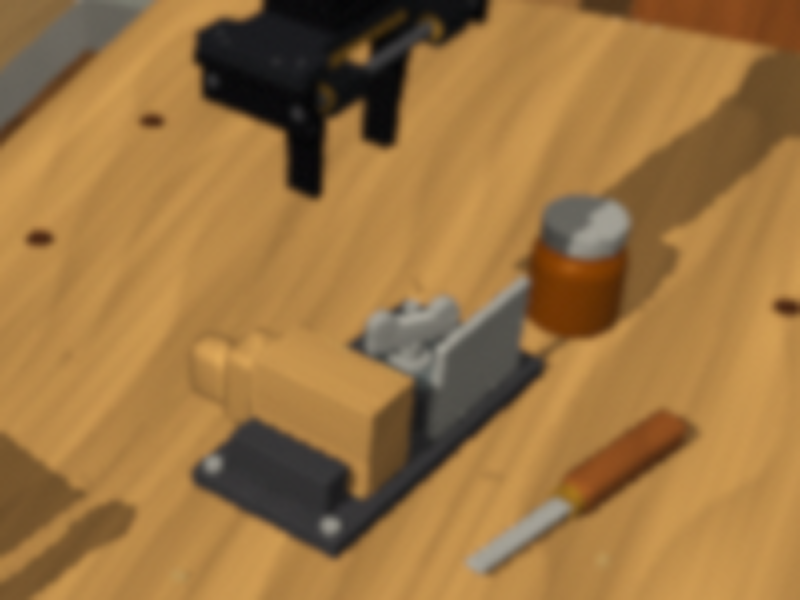

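```bash
python3 -m pendant '[[[-0.057,0.1,-0.045,0,0,0,0.2],[-0.057,0.1,-0.045,0,0,0,0],[-0.057,0.1,-0.045,0,0,0,0],[-0.057,0.1,-0.045,0,0,0,0],[-0.057,0.1,-0.045,0,0,0,0],[-0.057,0.1,-0.045,0,0,0,0]]]'
python3 - <<'E'
from h import *
c=save("wrist","pics/w7.png",(150,85,350,200),800,460);np.save("w7.npy",c,allow_pickle=True)
go([0,0,0],0)
E
```

```text
time: 9.55
eef_pos: [0.46, -0.2181, 0.2473]
orientation: [-3.141, 0.002, -0.248]
wrist_force: [0.3, -0.1, 0.1]
opening: 0.0437
t 9.6 tcp [ 0.46   -0.218   0.2474] ori [-179.9618    0.123   -14.1655] q7 -1.502923245811307 open 0.04355659417703298 F [0.9114 0.168  0.1072]
shift mm [-498.889   -98.6696  248.4963] rotvec [-0.0009  0.0021 -0.2472]
```

View pics/w7.png

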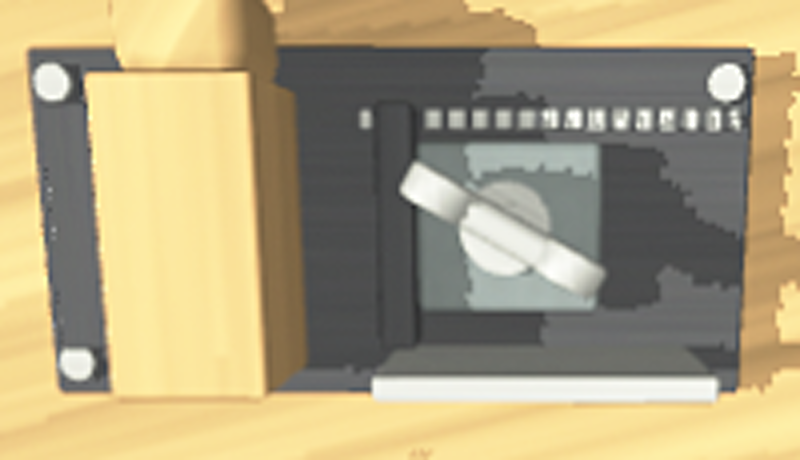

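Run:
```python
from h import *
setv([.5412,-.1324],75.7)
c=np.load("w7.npy",allow_pickle=True).item()
f=lambda L:np.array(L,float)/4+[150,85]-.375
B=onz(c,f([(28,48),(753,48),(60,392)]),.015)
T=onz(c,f([(85,72),(250,70),(267,398),(113,398)]),.087)
K=onz(c,f([(424,182),(582,273)]),.081)
K2=onz(c,f([(503,228)]),.075)
print(K.mean(0),K2,np.degrees(np.arctan2(*(K[0]-K[1])[[1,0]])))
X=vw(1,0)-V0;Y=vw(0,1)-V0
import h
X=h.vw(1,0)-h.V0;Y=h.vw(0,1)-h.V0
for n,Q in(("B",B),("T",T),("K",K),("K2",K2)): r=Q[:,:2]-h.V0;print(n,r@X,r@Y)
```

```text
[ 0.5181 -0.2312  0.081 ] [[ 0.518  -0.2309  0.075 ]] 46.444666338317774
B [ 0.0619 -0.1857  0.0618] [-0.0603 -0.0604  0.0586]
T [ 0.0178 -0.0294 -0.0296  0.0174] [-0.0455 -0.046   0.0483  0.0484]
K [-0.0779 -0.125 ] [-0.0152  0.0112]
K2 [-0.1012] [-0.0018]
```

```bash
python3 -m pendant '[[[0.02,0,0,0,0,-0.15,-0.31],[0.04,0,0.02,0,0,-0.3,-0.31],[0.059,-0.002,0.04,0,0,-0.45,-0.31],[0.059,-0.002,0.06,0,0,-0.6,-0.31],[0.059,-0.002,0.08,0,0,-0.75,-0.31],[0.059,-0.002,0.1,0,0,-0.9,-0.31],[0.059,-0.002,0.117,0,0,-1.058,-0.31],[0.059,-0.002,0.117,0,0,-1.058,-0.31]]]';python3 -m pendant '[[[0,0,0,0,0,0,-0.31],[0,0,0,0,0,0,-0.31]]]'
python3 - <<'E'
from h import *
c=save("wrist","pics/w8.png")
c=save("side","pics/d8.png",(240,90,440,240))
c=save("scene","pics/s8.png",(110,140,310,290))
go([.5176,-.2308,.049],46.4)
E
```

```text
time: 10.4
eef_pos: [0.516, -0.2284, 0.1271]
orientation: [-3.133, 0.002, 0.813]
wrist_force: [-0.6, 0.1, -0.2]
opening: 0.0303
time: 10.6
eef_pos: [0.5167, -0.2278, 0.1274]
orientation: [-3.133, 0.001, 0.812]
wrist_force: [0.1, 0.0, 0.7]
opening: 0.0299
t 10.75 tcp [ 0.5167 -0.2284  0.1279] ori [-179.5911    0.0693   46.5662] q7 -0.5863483109911416 open 0.03025959019111599 F [-0.3615  0.5193  0.147 ]
shift mm [-1.039   2.8511 78.8977] rotvec [-0.0071  0.0012  0.0029]
```

View pics/w8.png

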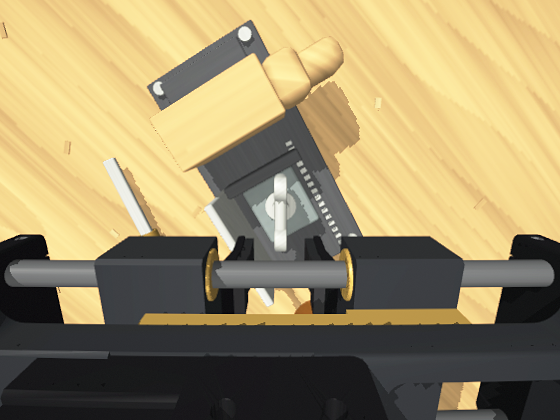

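View pics/d8.png

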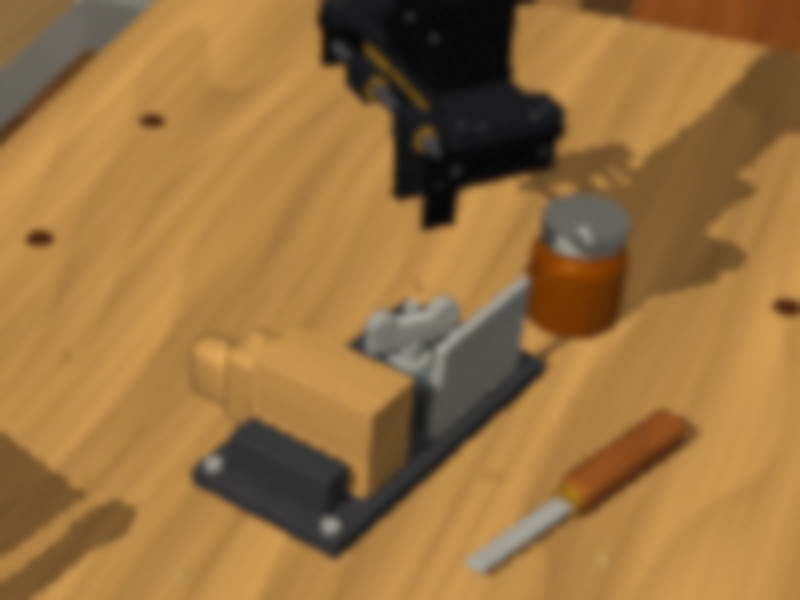

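View pics/s8.png

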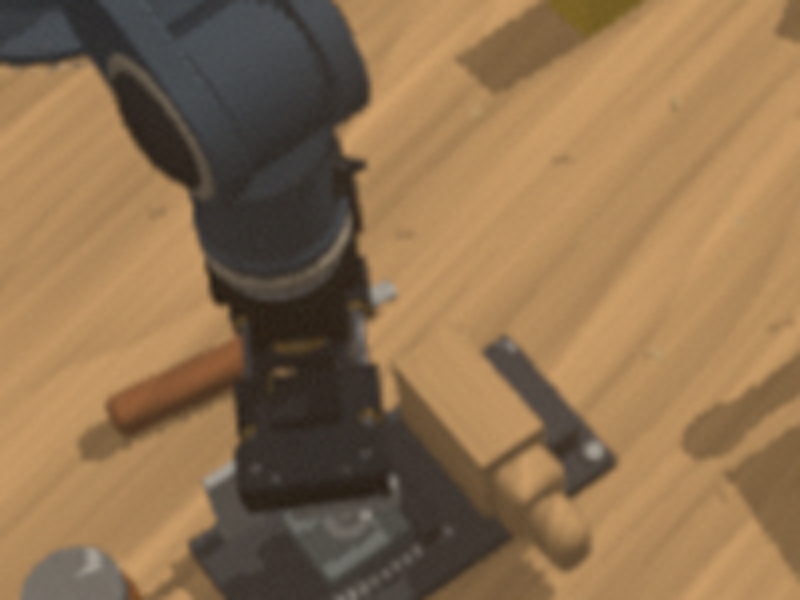

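Run:
```python
from h import *
c=save("wrist","pics/w9.png",(230,160,330,260),600,600)
K=onz(c,[(279.8,184),(280.2,242)],.081);print(K,K.mean(0),np.linalg.norm(K[0]-K[1]),np.degrees(np.arctan2(*(K[0]-K[1])[[1,0]])))
go([*K.mean(0)[:2],.049],46.5)
```

```text
[[ 0.5365 -0.2104  0.081 ]
 [ 0.5019 -0.2476  0.081 ]] [ 0.5192 -0.229   0.081 ] 0.050827122373913576 47.042292704589606
t 10.8 tcp [ 0.5166 -0.2285  0.1279] ori [-179.5891    0.0722   46.574 ] q7 -0.5860874749085411 open 0.03008602547813669 F [-0.1447 -0.0763  1.2057]
shift mm [ 1.4999  2.8305 78.852 ] rotvec [-0.0072  0.0013  0.0013]
```

View pics/w9.png

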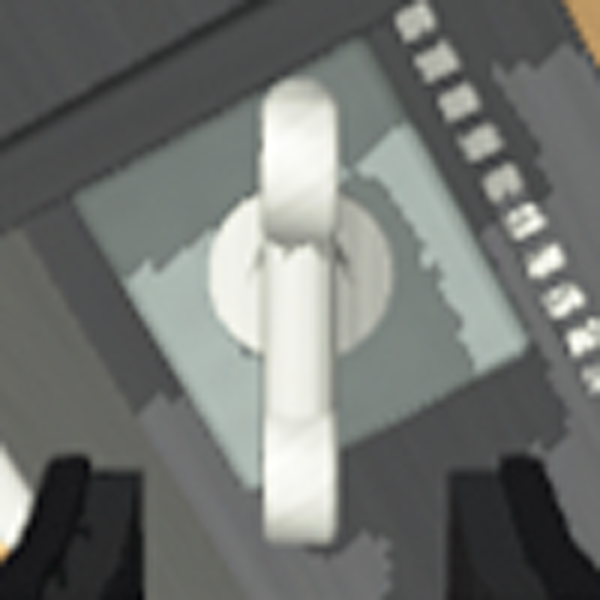

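```bash
python3 -m pendant '[[[0.001,0.0028,0.02,-0.007,0.001,0.002,-0.31],[0.001,0.0028,0.04,-0.007,0.001,0.002,-0.31],[0.001,0.0028,0.055,-0.007,0.001,0.002,-0.31],[0.001,0.0028,0.065,-0.007,0.001,0.002,-0.31],[0.001,0.0028,0.073,-0.007,0.001,0.002,-0.31],[0.001,0.0028,0.078,-0.007,0.001,0.002,-0.31],[0.001,0.0028,0.078,-0.007,0.001,0.002,-0.31]]]'
python3 - <<'E'
from h import *
go([.5185,-.230,.049],46.5)
c=save("wrist","pics/w10.png")
E
```

```text
time: 11.5
eef_pos: [0.5187, -0.2293, 0.0494]
orientation: [-3.141, 0.0, 0.811]
wrist_force: [-0.5, -0.3, 0.2]
opening: 0.0301
t 11.5 tcp [ 0.5187 -0.2293  0.0494] ori [-179.9502    0.0275   46.4534] q7 -0.6410738838647552 open 0.03013916240391336 F [-0.5186 -0.3117  0.1636]
shift mm [-0.6557  0.3691  0.4426] rotvec [-0.0009  0.0005 -0.0008]
```

View pics/w10.png

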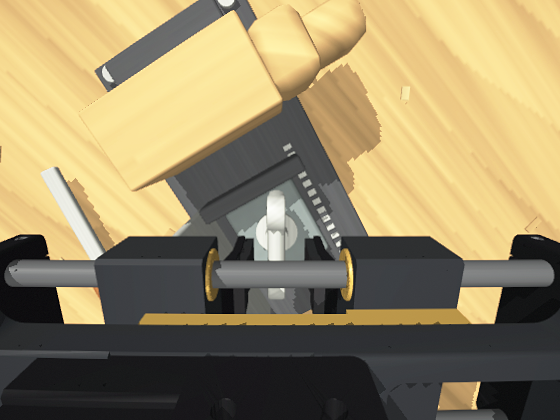

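```bash
python3 -m pendant '[[[0,0,0,0,0,0,-1],[0,0,0,0,0,0,-1],[0,0,0,0,0,0,-1],[0,0,0,0,0,0,-1],[0,0,0,0,0,0,-1]]]'
python3 - <<'E'
from h import *
import h
s=robot.read_state();print(s["wrist_force"],s["torque"])
h.setv([.5412,-.1324],75.7)
# shifts in tool frame along vise x for turn
R=Ro.from_euler('xyz',s["orientation"]);X=np.r_[h.vw(1,0)-h.V0,0]
print("vise x in tool",R.inv().apply(X))
for a in np.arange(.15,1.51,.15): print(round(a,2),14*a*R.inv().apply(X))
E
```

```text
time: 12.05
eef_pos: [0.5191, -0.2294, 0.0501]
orientation: [3.141, 0.0, 0.811]
wrist_force: [-0.3, -0.2, 0.7]
opening: 0.0021
[-0.308 -0.177  0.666] [-0.0002 -0.0152 -0.0562]
vise x in tool [ 0.8725 -0.4886 -0.0001]
0.15 [ 1.8323 -1.026  -0.0003]
0.3 [ 3.6646 -2.052  -0.0006]
0.45 [ 5.4969 -3.078  -0.0009]
0.6 [ 7.3292 -4.104  -0.0012]
0.75 [ 9.1615 -5.13   -0.0015]
0.9 [10.9938 -6.156  -0.0018]
1.05 [12.8261 -7.182  -0.0021]
1.2 [14.6584 -8.208  -0.0024]
1.35 [16.4907 -9.234  -0.0026]
1.5 [ 18.323  -10.2601  -0.0029]
```

Run:
```python
from h import *
c=save("wrist","pics/w11.png",(180,150,380,300))
c=save("side","pics/d11.png",(290,120,410,210))
c=save("scene","pics/s11.png",(140,180,260,270))
```

```text
(no output)
```

View pics/w11.png

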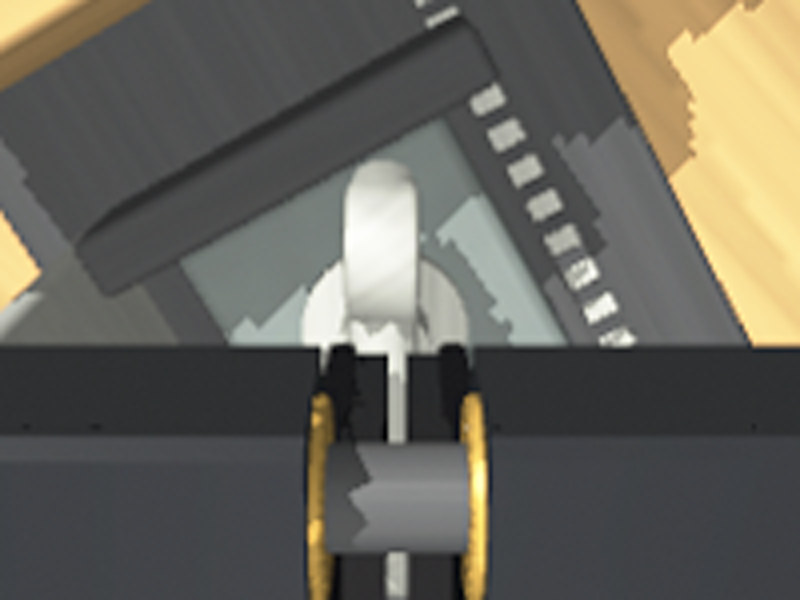

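View pics/d11.png

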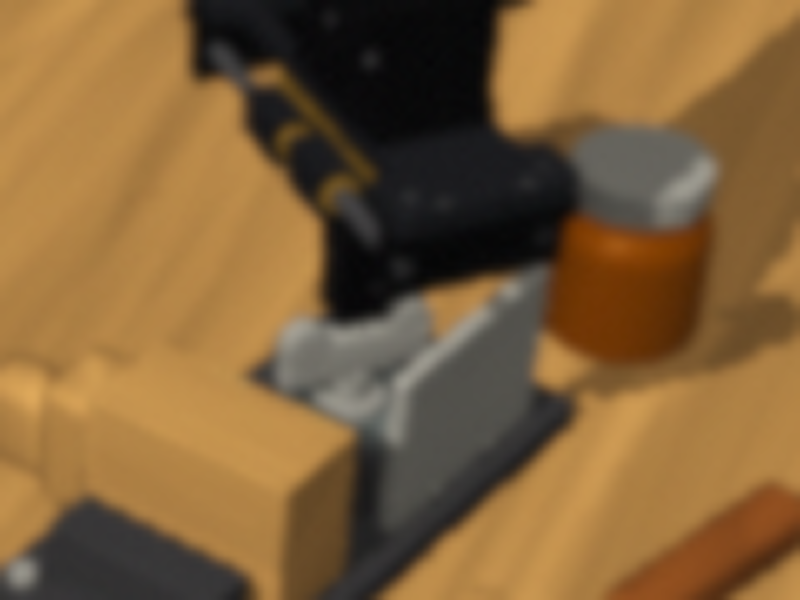

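View pics/s11.png

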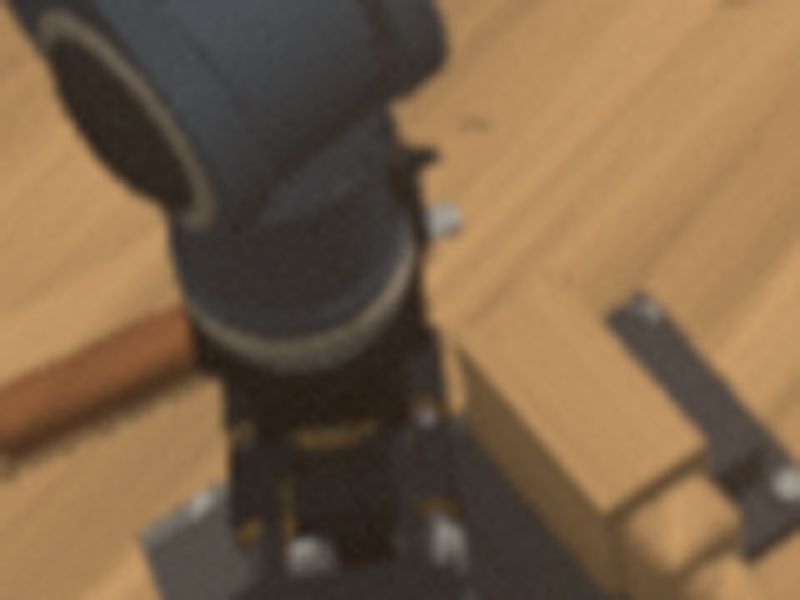

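Run:
```python
from h import *
s=robot.read_state();p=np.array(s["eef_pos"]);print(p)
for n,box,sc in(("side",(290,120),800/120),("scene",(140,180),800/120),("wrist",(180,150),4)):
    c=robot.read_camera(n);print(n,(proj(c,[p,p+[0,0,.0187],p+[0,0,.024],p+[0,0,.05],[.5365,-.2104,.081],[.5019,-.2476,.081]])-box)*sc)
c=robot.read_camera("side");T=c["camera_from_world"];print(-T[:3,:3].T@T[:3,3])
# darker overlay-free bigger crop of side
im=c["color"][:,:,::-1][140:200,310:390];im=np.clip(im.astype(float)*2.2,0,255).astype(np.uint8);cv2.imwrite("pics/d12.png",cv2.resize(im,(800,600),interpolation=3))
```

```text
[ 0.519  -0.2294  0.05  ]
side [[344.2177 368.2763]
 [347.5286 331.3526]
 [348.4796 320.7563]
 [353.2282 267.9103]
 [292.2461 320.9644]
 [405.1604 293.1507]]
scene [[372.4067 583.6323]
 [366.6327 560.4505]
 [364.9695 553.7705]
 [356.634  520.274 ]
 [434.2822 534.0989]
 [293.1828 554.6035]]
wrist [[386.4891 334.9441]
 [385.7609 374.4325]
 [385.528  387.0678]
 [384.1631 461.1565]
 [382.0304 235.3182]
 [386.3861 557.0399]]
[0.2121 0.7578 0.8129]
```

View pics/d12.png

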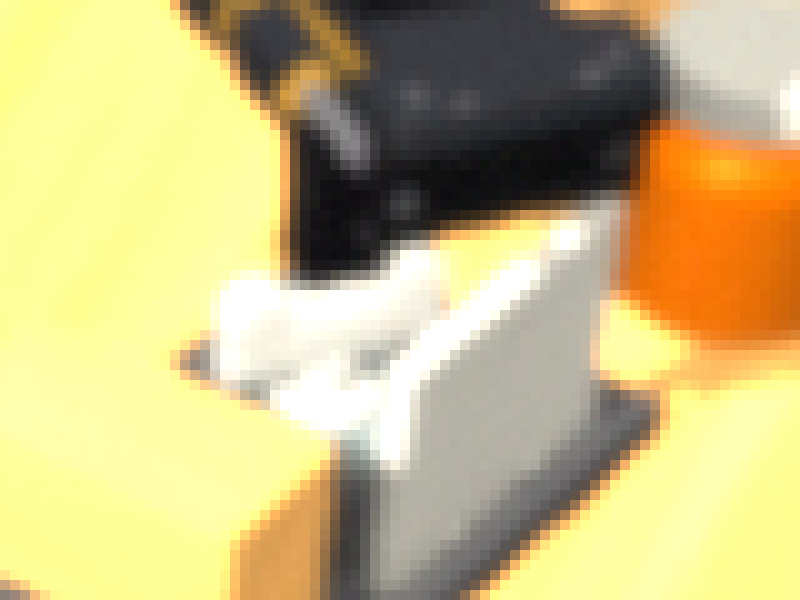

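Run:
```python
from h import *
c=robot.read_camera("side")
p=np.array([.5404,-.137,.2046]);h=np.radians(-14.3)
x=np.array([np.cos(h),np.sin(h),0]);y=np.array([x[1],-x[0],0])
for dz in(0,.01,.02,.03):
    print(dz,[((proj(c,p+sg*y*.0315+x*xx+[0,0,dz])-[240,90])*4)[0].round() for sg in(-1,1) for xx in(-.0095,.0095)])
s=robot.read_state();p=s["eef_pos"];h=s["orientation"][2]
x=np.array([np.cos(h),np.sin(h),0]);y=np.array([x[1],-x[0],0])
c=robot.read_camera("wrist")
for dz in(0,.01,.02,.03):
    print(dz,[((proj(c,p+sg*y*.001+x*xx+[0,0,dz])-[180,150])*4)[0].round() for sg in(-1,1) for xx in(-.0095,.0095)])
```

```text
0 [array([319., 237.]), array([293., 226.]), array([381., 192.]), array([356., 182.])]
0.01 [array([320., 222.]), array([294., 211.]), array([382., 178.]), array([357., 167.])]
0.02 [array([321., 208.]), array([295., 197.]), array([383., 163.]), array([358., 153.])]
0.03 [array([321., 193.]), array([295., 182.]), array([384., 149.]), array([358., 139.])]
0 [array([381., 386.]), array([381., 282.]), array([392., 386.]), array([392., 282.])]
0.01 [array([380., 409.]), array([380., 300.]), array([392., 409.]), array([392., 300.])]
0.02 [array([379., 433.]), array([379., 319.]), array([392., 433.]), array([392., 319.])]
0.03 [array([379., 461.]), array([378., 341.]), array([392., 461.]), array([392., 341.])]
```

```bash
python3 -m pendant '[[[0,0,0,0,0,0,-0.31],[0,0,0,0,0,0,-0.31],[0,0,0,0,0,0,-0.31],[0,0,0,0,0,0,-0.31],[0,0,0.003,0,0,0,-0.31],[0,0,0.006,0,0,0,-0.31],[0,0,0.008,0,0,0,-0.31],[0,0,0.008,0,0,0,-0.31]]]'
python3 - <<'E'
from h import *
go([.5187,-.2297,.031],46.5)
c=save("wrist","pics/w13.png",(180,150,380,300))
c=save("side","pics/d13.png",(290,120,410,210))
E
```

```text
time: 13.3
eef_pos: [0.5187, -0.2293, 0.0414]
orientation: [-3.141, 0.001, 0.811]
wrist_force: [0.7, -1.4, -0.1]
opening: 0.0298
t 13.3 tcp [ 0.5187 -0.2293  0.0414] ori [-179.9449    0.0289   46.4575] q7 -0.6464841368208017 open 0.02979912461563565 F [ 0.7414 -1.3886 -0.1163]
shift mm [-0.2901  0.3351 10.4277] rotvec [-0.001   0.0005 -0.0007]
```

View pics/d13.png

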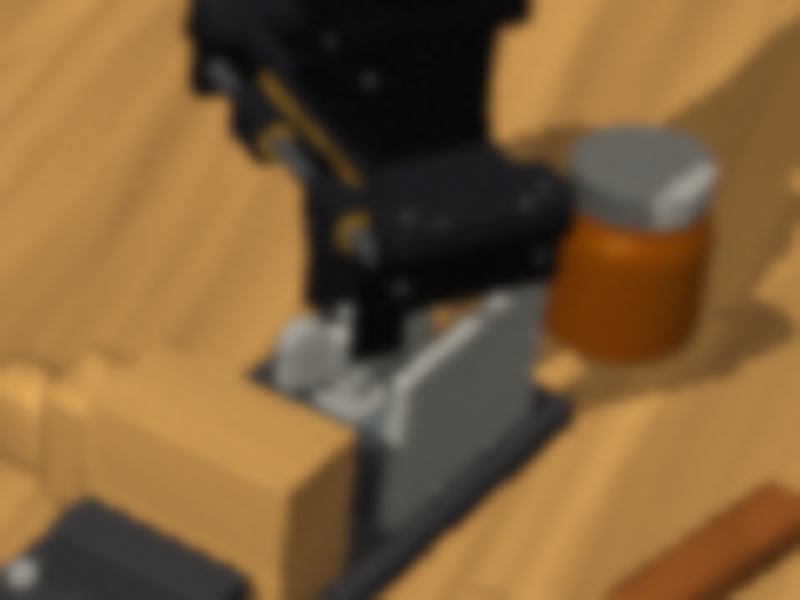

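View pics/w13.png

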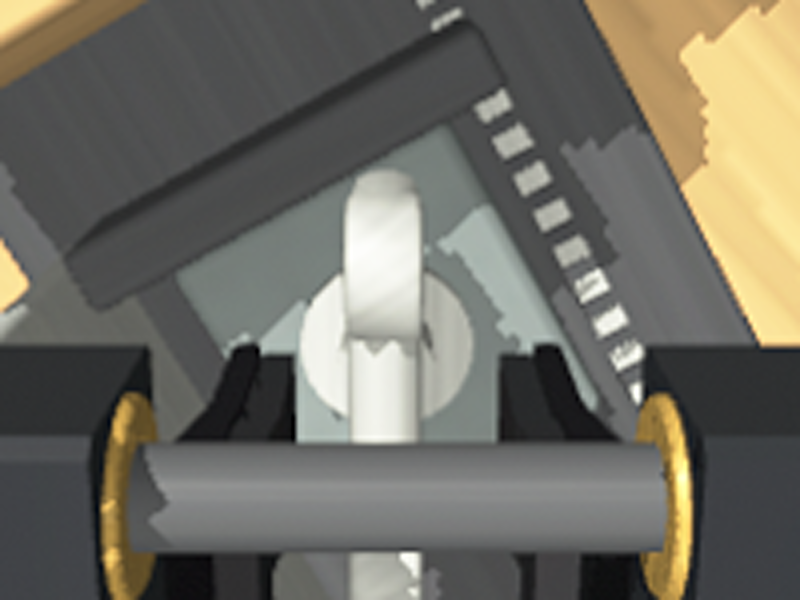

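```bash
python3 -m pendant '[[[0,-0.0015,0.003,0,0,0,-0.31],[0,-0.0015,0.006,0,0,0,-0.31],[0,-0.0015,0.009,0,0,0,-0.31],[0,-0.0015,0.0095,0,0,0,-0.31],[0,-0.0015,0.0095,0,0,0,-0.31]]]';  python3 -m pendant '[[[0,0,0,0,0,0,-0.7],[0,0,0,0,0,0,-1],[0,0,0,0,0,0,-1],[0,0,0,0,0,0,-1],[0,0,0,0,0,0,-1]]]'
python3 - <<'E'
from h import *
s=robot.read_state();print(s["wrist_force"],s["torque"],s["joint_pos"])
c=save("wrist","pics/w14.png",(180,150,380,300))
c=save("side","pics/d14.png",(290,120,410,210))
E
```

```text
time: 13.9
eef_pos: [0.5178, -0.2282, 0.0321]
orientation: [-3.141, 0.0, 0.811]
wrist_force: [0.9, -0.7, 0.1]
opening: 0.0305
time: 14.4
eef_pos: [0.5175, -0.228, 0.0322]
orientation: [-3.14, 0.001, 0.811]
wrist_force: [-2.4, 1.4, 1.8]
opening: 0.011
[-2.3764  1.4403  1.8192] [0.222  0.2786 0.026 ] [ 0.6215  0.5132 -0.3671  1.924   0.2609  0.7519 -0.6543]
```

View pics/d14.png

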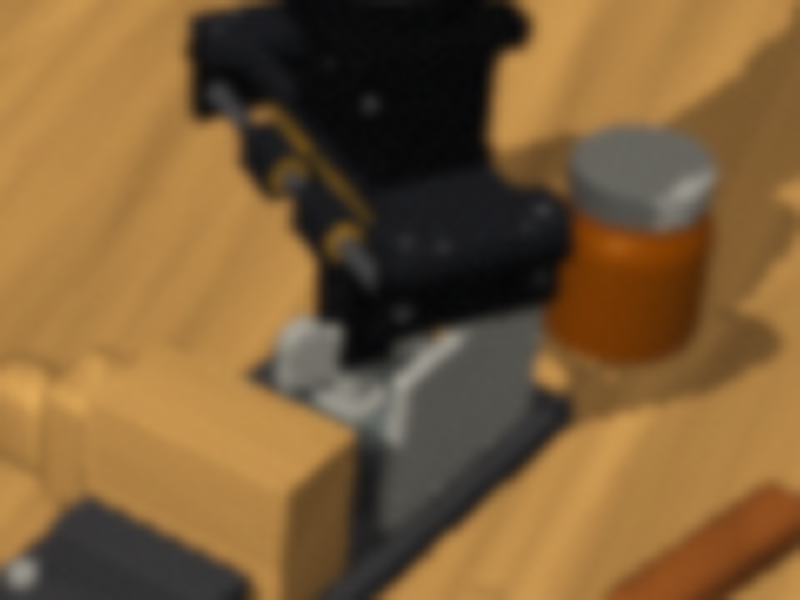

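View pics/w14.png

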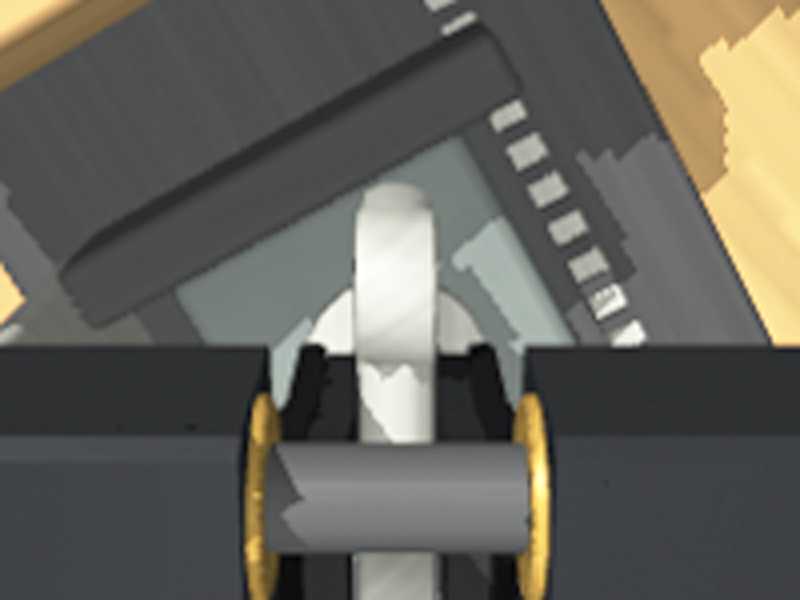

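```bash
python3 -m pendant '[[[0.0006,-0.0003,0,0,0,0.05,-1],[0.0012,-0.0007,0,0,0,0.1,-1],[0.0018,-0.001,0,0,0,0.15,-1],[0.0024,-0.0014,0,0,0,0.2,-1],[0.003,-0.0017,0,0,0,0.25,-1],[0.0037,-0.002,0,0,0,0.3,-1],[0.0037,-0.002,0,0,0,0.3,-1]]]'
python3 - <<'E'
from h import *
s=robot.read_state();print(s["wrist_force"],s["torque"],np.degrees(s["orientation"]),s["joint_pos"][6],s["opening"])
c=save("wrist","pics/w15.png",(180,150,380,300))
E
```

```text
time: 15.2
eef_pos: [0.5186, -0.2241, 0.0322]
orientation: [-3.141, 0.001, 0.512]
wrist_force: [-0.8, 0.3, 0.6]
opening: 0.0106
[-0.8291  0.3304  0.637 ] [-0.0473  0.1068  0.227 ] [-179.9744    0.0707   29.323 ] -0.9135118434289031 0.010565187963748246
```

View pics/w15.png

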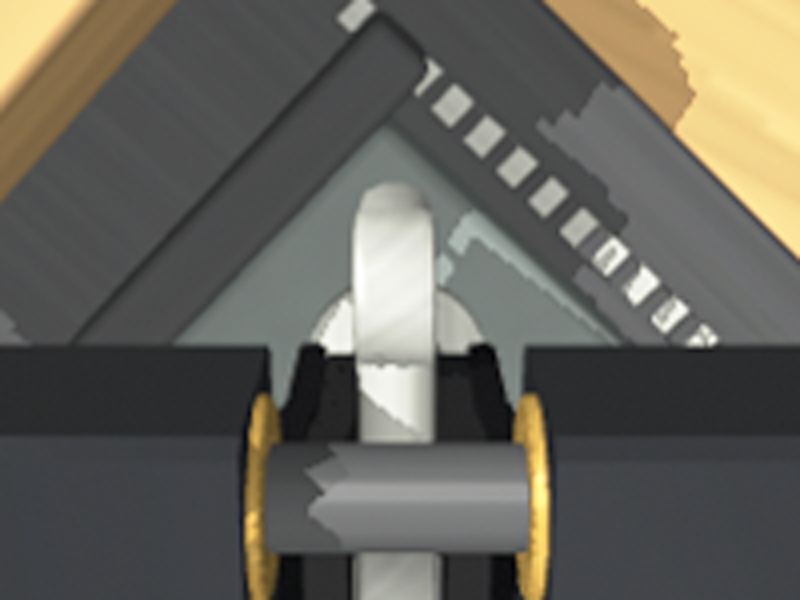

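```bash
python3 -m pendant '[[[0.001,-0.001,0,0,0,0.1,-1],[0.0019,-0.002,0,0,0,0.2,-1],[0.0029,-0.003,0,0,0,0.3,-1],[0.0039,-0.0041,0,0,0,0.4,-1],[0.0048,-0.0051,0,0,0,0.5,-1],[0.0058,-0.0061,0,0,0,0.6,-1],[0.0068,-0.0071,0,0,0,0.7,-1],[0.0068,-0.0071,0,0,0,0.7,-1]]]'
python3 - <<'E'
from h import *
s=robot.read_state();print(s["wrist_force"],s["torque"],np.degrees(s["orientation"]),s["joint_pos"][6],s["opening"])
c=save("side","pics/d16.png",(270,100,410,205))
a=np.radians(75.7-np.degrees(s["orientation"][2]));print(14*np.cos(a),-14*np.sin(a))
E
```

```text
time: 16.05
eef_pos: [0.5211, -0.215, 0.0322]
orientation: [3.141, 0.001, -0.187]
wrist_force: [0.1, -1.1, -0.7]
opening: 0.0104
[ 0.1142 -1.1027 -0.6754] [-0.1382  0.1637 -0.0081] [179.9431   0.06   -10.7046] -1.5172408340127077 0.01044775508944678
0.877934433210075 -13.97244542415479
```

View pics/d16.png

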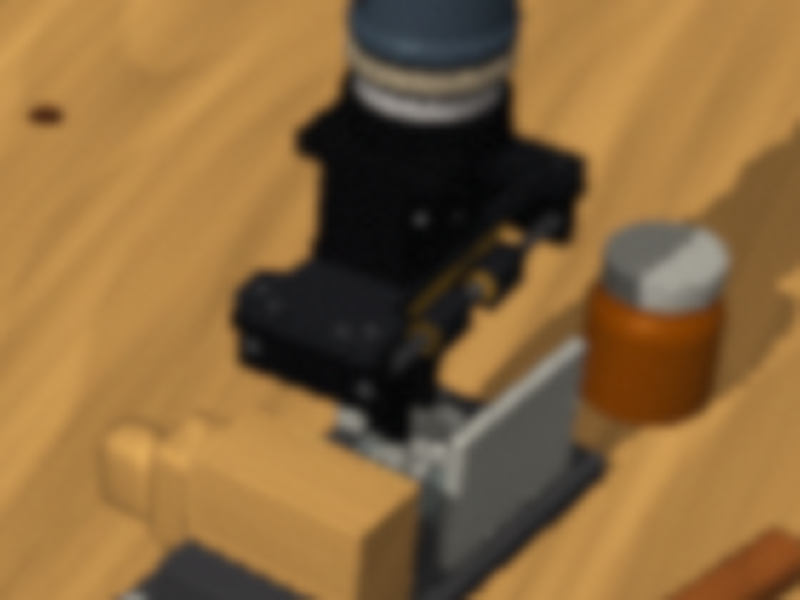

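```bash
python3 -m pendant '[[[0,0,0,0,0,0,-0.6],[0,0,0,0,0,0,-0.31],[0,0,0,0,0,0,-0.31],[0,0,-0.02,0,0,0,-0.31],[0,0,-0.045,0,0,0,-0.31],[0,0,-0.06,0,0,0,-0.31],[0,0,-0.06,0,0,0,-0.31]]]'
python3 -m pendant '[[[0,0,0,0,0,-0.15,-0.31],[0,0,0,0,0,-0.3,-0.31],[0,0,0,0,0,-0.45,-0.31],[0,0,0,0,0,-0.6,-0.31],[0,0,0,0,0,-0.75,-0.31],[0,0,0,0,0,-0.9,-0.31],[0,0,0,0,0,-1.047,-0.31],[0,0,0,0,0,-1.047,-0.31]]]'
python3 -m pendant '[[[0,0,0,0,0,-0.15,-0.31],[0,0,0,0,0,-0.3,-0.31],[0,0,0,0,0,-0.45,-0.31],[0,0,0,0,0,-0.6,-0.31],[0,0,0,0,0,-0.75,-0.31],[0,0,0,0,0,-0.9,-0.31],[0,0,0,0,0,-1.047,-0.31],[0,0,0,0,0,-1.047,-0.31]]]'
python3 -m pendant '[[[0,0,0,0,0,-0.15,-0.31],[0,0,0,0,0,-0.3,-0.31],[0,0,0,0,0,-0.45,-0.31],[0,0,0,0,0,-0.6,-0.31],[0,0,0,0,0,-0.75,-0.31],[0,0,0,0,0,-0.9,-0.31],[0,0,0,0,0,-1.047,-0.31],[0,0,0,0,0,-1.047,-0.31]]]'
python3 - <<'E'
from h import *
go([.5211,-.2150,.0322],169.3)
c=save("wrist","pics/w17.png");np.save("w17.npy",c,allow_pickle=True)
c=save("scene","pics/s17.png",(110,140,310,290))
E
```

```text
time: 16.8
eef_pos: [0.523, -0.2154, 0.0944]
orientation: [3.14, -0.004, -0.185]
wrist_force: [0.1, 0.3, -0.5]
opening: 0.0298
time: 17.6
eef_pos: [0.5224, -0.2152, 0.0932]
orientation: [3.139, -0.001, 0.861]
wrist_force: [-0.3, 0.0, -0.2]
opening: 0.0303
time: 18.4
eef_pos: [0.5219, -0.2151, 0.0924]
orientation: [3.14, -0.0, 1.905]
wrist_force: [-0.5, 0.2, 0.6]
opening: 0.0303
time: 19.2
eef_pos: [0.5215, -0.215, 0.0917]
orientation: [3.14, 0.0, 2.948]
wrist_force: [-0.3, 0.4, -0.3]
opening: 0.0303
t 19.2 tcp [ 0.5215 -0.215   0.0917] ori [179.8939   0.0083 168.882 ] q7 1.2504978780571168 open 0.03028542628591802 F [-0.31    0.4239 -0.3078]
shift mm [ 0.4418 -0.2273 59.4686] rotvec [ 0.0019  0.0002 -0.0073]
```

View pics/w17.png

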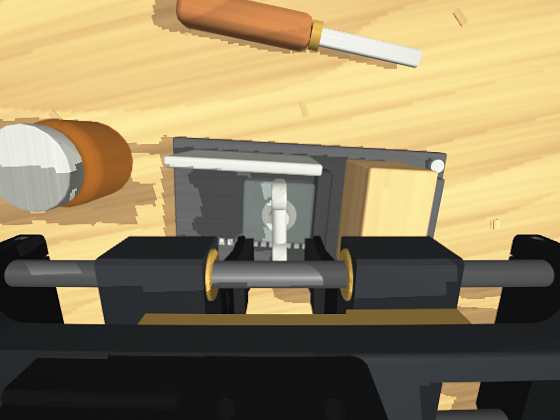

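View pics/s17.png

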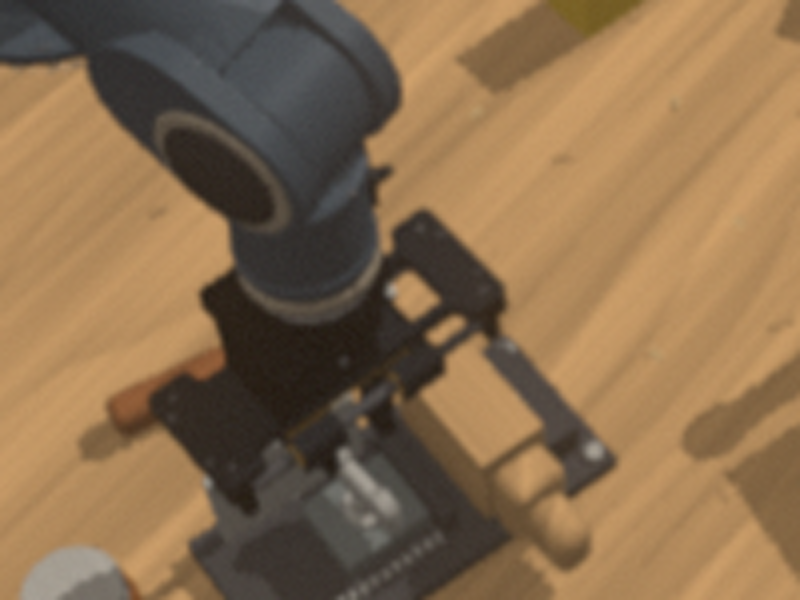

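```bash
python3 -m pendant '[[[0,0,0.02,0.002,0,-0.007,-0.31],[0,0,0.035,0.002,0,-0.007,-0.31],[0,0,0.045,0.002,0,-0.007,-0.31],[0,0,0.052,0.002,0,-0.007,-0.31],[0,0,0.057,0.002,0,-0.007,-0.31],[0,0,0.0595,0.002,0,-0.007,-0.31],[0,0,0.0595,0.002,0,-0.007,-0.31]]]'
python3 -m pendant '[[[0,0,0,0,0,0,-0.7],[0,0,0,0,0,0,-1],[0,0,0,0,0,0,-1],[0,0,0,0,0,0,-1],[0,0,0,0,0,0,-1]]]'
python3 - <<'E'
from h import *
s=robot.read_state();print(s["wrist_force"],s["torque"],np.degrees(s["orientation"]),s["joint_pos"][6],s["opening"])
a=np.radians(75.7-np.degrees(s["orientation"][2]));print(14*np.cos(a),-14*np.sin(a))
E
```

```text
time: 20.0
eef_pos: [0.5218, -0.2149, 0.0324]
orientation: [-3.141, 0.0, 2.953]
wrist_force: [0.1, -0.0, 0.4]
opening: 0.0299
time: 20.5
eef_pos: [0.5219, -0.2151, 0.0327]
orientation: [-3.141, 0.001, 2.953]
wrist_force: [-0.0, -0.1, 1.9]
opening: 0.0108
[-0.0043 -0.0949  1.9203] [ 0.0437 -0.0642  0.1132] [-179.9438    0.0537  169.2058] 1.1882103287687336 0.010800108173072163
-0.8561051500776994 13.973799911692254
```

```bash
python3 -m pendant '[[[0,0.0014,0,0,0,0.1,-1],[0,0.0028,0,0,0,0.2,-1],[0,0.0042,0,0,0,0.3,-1],[0,0.0056,0,0,0,0.4,-1],[0,0.007,0,0,0,0.5,-1],[-0.001,0.0084,0,0,0,0.6,-1],[-0.001,0.0098,0,0,0,0.7,-1],[-0.001,0.0098,0,0,0,0.7,-1]]]'
python3 - <<'E'
from h import *
s=robot.read_state();print(s["wrist_force"],s["torque"],np.degrees(s["orientation"]),s["joint_pos"][6],s["opening"])
a=np.radians(75.7-np.degrees(s["orientation"][2]));print(14*np.cos(a),-14*np.sin(a))
c=save("wrist","pics/w18.png")
E
```

```text
time: 21.3
eef_pos: [0.5239, -0.2063, 0.0327]
orientation: [-3.139, 0.001, 2.253]
wrist_force: [-2.8, -1.3, 1.5]
opening: 0.0108
[-2.8407 -1.2798  1.548 ] [-0.3569  0.4178  0.0107] [-179.8546    0.0796  129.098 ] 0.5803382478794279 0.010754130867325165
8.347544588980115 11.2391502941721
```

View pics/w18.png

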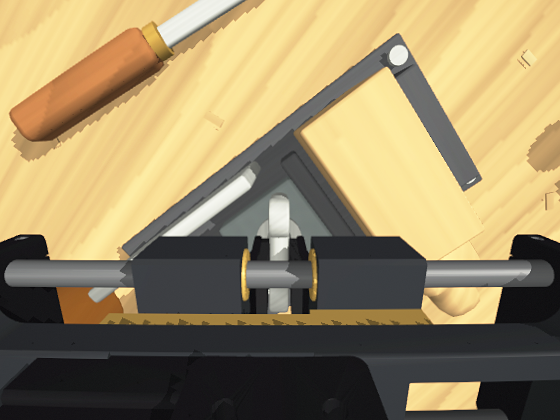

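```bash
python3 -m pendant '[[[0.0008,0.0011,0,0,0,0.1,-1],[0.0017,0.0022,0,0,0,0.2,-1],[0.0025,0.0034,0,0,0,0.3,-1],[0.0033,0.0045,0,0,0,0.4,-1],[0.0042,0.0056,0,0,0,0.5,-1],[0.0042,0.0056,0,0,0,0.5,-1],[0.0042,0.0056,0,0,0,0.5,-1]]]'
python3 - <<'E'
from h import *
s=robot.read_state();print(s["wrist_force"],s["torque"],np.degrees(s["orientation"]),s["joint_pos"][6],s["opening"])
a=np.radians(75.7-np.degrees(s["orientation"][2]));print(14*np.cos(a),-14*np.sin(a))
c=save("wrist","pics/w19.png")
c=save("side","pics/d19.png",(270,100,410,205))
E
```

```text
time: 22.05
eef_pos: [0.525, -0.1999, 0.0327]
orientation: [-3.139, 0.002, 1.757]
wrist_force: [-3.0, -1.5, 3.6]
opening: 0.0107
[-3.0146 -1.53    3.6236] [-0.4107  0.5883 -0.006 ] [-179.847     0.1224  100.6486] 0.1501946198242377 0.010687231237968777
12.69360968454432 5.90527502970375
```

View pics/w19.png

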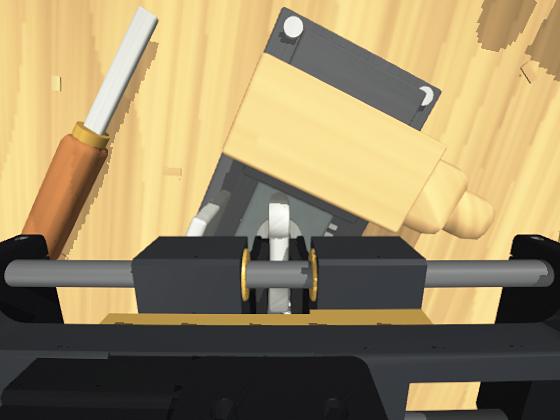

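View pics/d19.png

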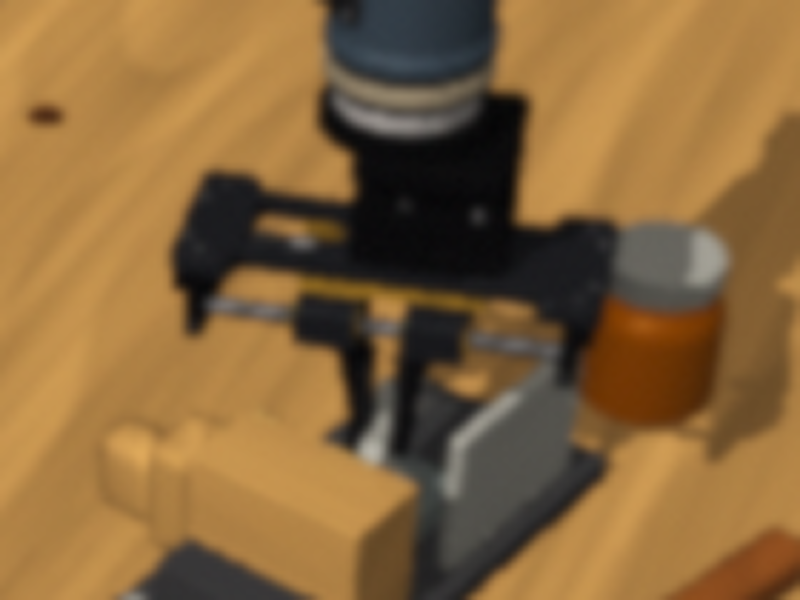

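```bash
python3 -m pendant '[[[0.0006,0.0003,0,0,0,0.05,-1],[0.0013,0.0006,0,0,0,0.1,-1],[0.0019,0.0009,0,0,0,0.15,-1],[0.0025,0.0012,0,0,0,0.2,-1],[0.0025,0.0012,0,0,0,0.2,-1]]]'
python3 - <<'E'
from h import *
s=robot.read_state();print(s["wrist_force"],s["torque"],np.degrees(s["orientation"]),s["joint_pos"][6],s["opening"])
E
python3 -m pendant '[[[0.0007,0.0002,0,0,0,0.05,-1],[0.0013,0.0003,0,0,0,0.1,-1],[0.0013,0.0003,0,0,0,0.1,-1]]]'
python3 - <<'E'
from h import *
s=robot.read_state();print(s["wrist_force"],s["torque"],np.degrees(s["orientation"]),s["joint_pos"][6],s["opening"])
c=save("wrist","pics/w20.png")
E
```

```text
time: 22.65
eef_pos: [0.5254, -0.1973, 0.0326]
orientation: [-3.139, 0.003, 1.557]
wrist_force: [-3.8, -2.1, 3.5]
opening: 0.0106
[-3.7568 -2.127   3.5062] [-0.3645  0.6818  0.0852] [-179.8395    0.1547   89.2299] -0.022366140003553383 0.010618580493209224
time: 22.95
eef_pos: [0.5256, -0.196, 0.0327]
orientation: [-3.139, 0.003, 1.459]
wrist_force: [-3.7, -2.1, 3.7]
opening: 0.0108
[-3.7293 -2.0553  3.7299] [-0.382   0.6016  0.1828] [-179.8432    0.1751   83.6166] -0.10726545187904248 0.010789684682007347
```

View pics/w20.png

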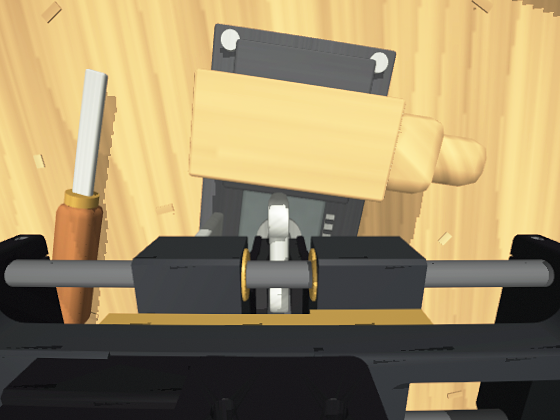

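```bash
for i in 1; do python3 -m pendant '[[[0.0007,0.0001,0,0,0,0.04,-1],[0.0008,0.0001,0,0,0,0.06,-1],[0.0008,0.0001,0,0,0,0.06,-1]]]'; done
python3 - <<'E'
from h import *
s=robot.read_state();print(s["wrist_force"],s["torque"],np.degrees(s["orientation"]),s["opening"])
E
python3 -m pendant '[[[0.0004,0,0,0,0,0.04,-1],[0.0006,0,0,0,0,0.06,-1],[0.0006,0,0,0,0,0.06,-1]]]'
python3 - <<'E'
from h import *
s=robot.read_state();print(s["wrist_force"],s["torque"],np.degrees(s["orientation"]),s["opening"])
c=save("wrist","pics/w21.png")
E
```

```text
time: 23.3
eef_pos: [0.5256, -0.1959, 0.0326]
orientation: [-3.139, 0.004, 1.402]
wrist_force: [-2.9, -3.7, 3.2]
opening: 0.0107
[-2.8668 -3.7325  3.2428] [-0.8475  0.7155  0.6331] [-179.8476    0.2384   80.3098] 0.010717532651609544
time: 23.6
eef_pos: [0.5256, -0.1957, 0.0326]
orientation: [-3.139, 0.005, 1.343]
wrist_force: [-3.3, -3.0, 3.4]
opening: 0.0116
[-3.2887 -2.9939  3.3706] [-0.7852  0.6689  0.7823] [-179.8603    0.2878   76.9538] 0.011618245567374065
```

View pics/w21.png

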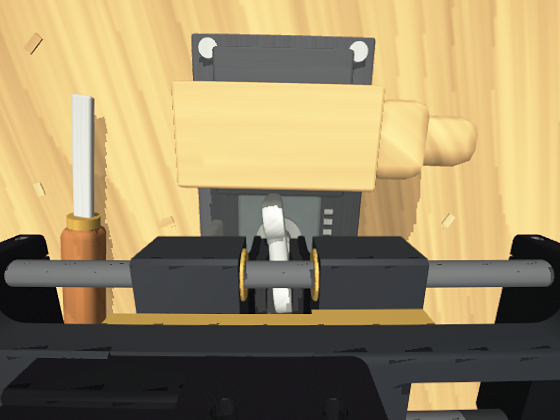

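```bash
python3 -m pendant '[[[0,0,0,0,0,0,-0.7],[0,0,0,0,0,0,-0.31],[0,0,0,0,0,0,-0.31],[0,0,0,0,0,0,-0.31]]]'
python3 - <<'E'
from h import *
s=robot.read_state();print(s["wrist_force"],s["torque"],s["eef_pos"])
E
python3 -m pendant '[[[0,0,-0.01,0,0,0,-0.31],[0,0,-0.03,0,0,0,-0.31],[0,0,-0.06,0,0,0,-0.31],[0,0,-0.1,0,0,0,-0.31],[-0.03,0,-0.14,0,0,0,-0.31],[-0.06,0,-0.18,0,0,0,-0.31],[-0.06,0,-0.18,0,0,0,-0.31],[-0.06,0,-0.18,0,0,0,-0.31]]]'
python3 - <<'E'
from h import *
c=save("wrist","pics/w22.png");np.save("w22.npy",c,allow_pickle=True)
c=save("side","pics/d22.png",(240,90,440,240))
c=save("scene","pics/s22.png",(110,140,310,290))
E
```

```text
time: 24.05
eef_pos: [0.5265, -0.1948, 0.0326]
orientation: [-3.14, 0.004, 1.343]
wrist_force: [-0.8, -0.6, -0.3]
opening: 0.0268
[-0.8155 -0.5605 -0.2556] [-0.0449 -0.0871 -0.0115] [ 0.5265 -0.1948  0.0326]
time: 24.85
eef_pos: [0.5138, -0.2531, 0.2143]
orientation: [3.14, 0.004, 1.342]
wrist_force: [0.4, 0.5, -0.4]
opening: 0.0299
```

View pics/w22.png

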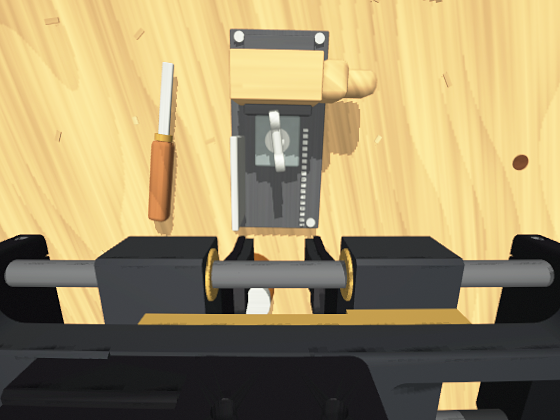

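View pics/d22.png

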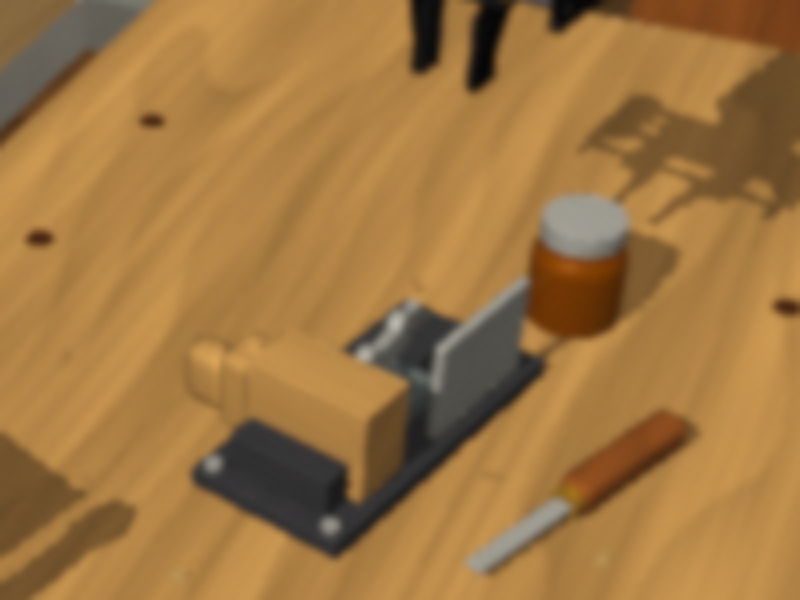

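View pics/s22.png

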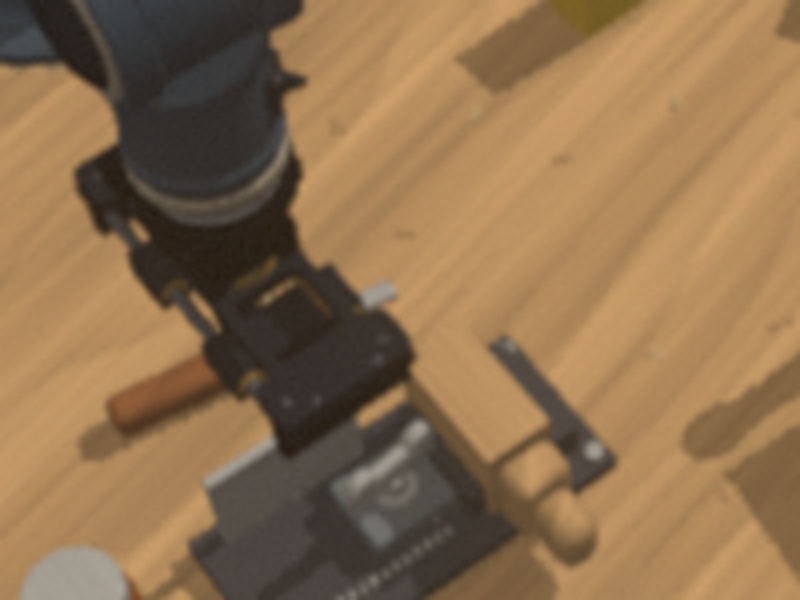

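Run:
```python
from h import *
import h
h.setv([.5412,-.1324],75.7)
c=np.load("w22.npy",allow_pickle=True).item()
im=c["color"][:,:,::-1][20:240,210:390];cv2.imwrite("pics/w22c.png",cv2.resize(im,(491,600),interpolation=3))
cv2.imwrite("pics/w22d.png",cv2.resize(im[15:165],(720,600),interpolation=3))
```

```text
(no output)
```

View pics/w22d.png

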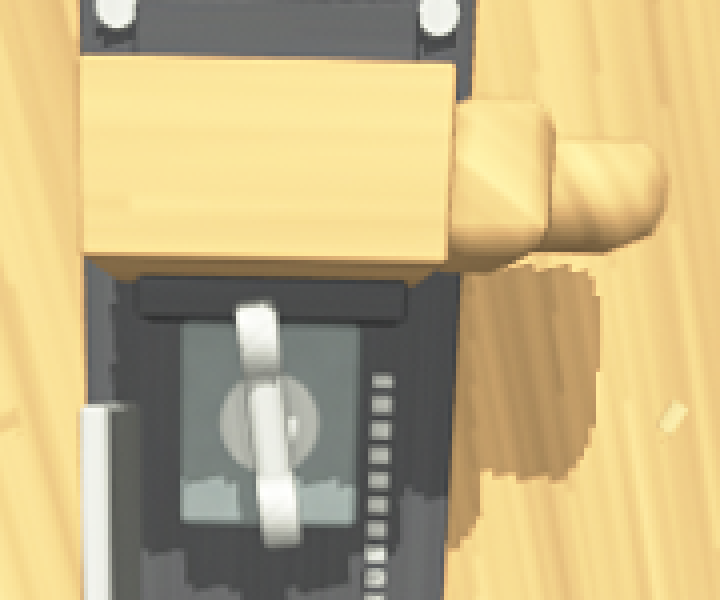

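Run:
```python
from h import *
import h
h.setv([.5412,-.1324],75.7)
c=np.load("w22.npy",allow_pickle=True).item()
f=lambda L:np.array(L,float)/4+[210,35]-.375
X=h.vw(1,0)-h.V0;Y=h.vw(0,1)-h.V0
for n,P,z in(("blank top",[(80,57),(455,64),(447,260),(80,255)],.087),("lobes",[(256,328),(281,520)],.081),("jaw front top",[(142,280),(406,284)],.045),("nose",[(668,190)],.045)):
    Q=onz(c,f(P),z)[:,:2];r=Q-h.V0;print(n,r@X,r@Y)
    if n=="lobes":print(np.degrees(np.arctan2(*(Q[0]-Q[1])[[1,0]])))
S=robot.read_camera("scene")
print(robot.read_state()["time"])
print("gouge",onz(S,[(138,243),(208,213)],.013),"jar",onz(S,[(129,285)],.085))
save("scene","pics/s23.png");save("side","pics/d23.png")
```

```text
blank top [ 0.0225  0.0229 -0.0231 -0.0239] [ 0.0478 -0.045  -0.0456  0.0486]
lobes [-0.0406 -0.0911] [ 0.0033 -0.0045]
84.40707349890187
jaw front top [-0.0262 -0.0256] [ 0.0373 -0.0397]
nose [0.002] [-0.1139]
25.05
gouge [[ 0.3365 -0.2575  0.013 ]
 [ 0.4199 -0.0756  0.013 ]] jar [[ 0.4409 -0.3692  0.085 ]]
```

View pics/s23.png

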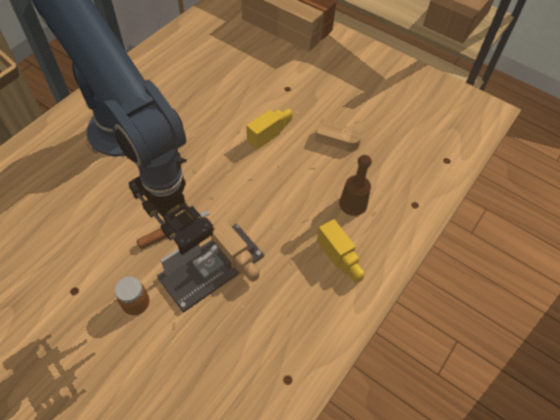

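Run:
```python
from bench import robot
s=robot.read_state();print(s["time"],s["wrist_force"],s["eef_pos"]);print(robot.sign_off())
```

```text
25.15 [-0.04344456  0.2541697   0.44738987] [ 0.51304641 -0.2514148   0.21163757]
the job is handed in; nothing more can be done
None
```

I stood the blank on the vise bed with its carved end out on the side away from the panel. I wound the jaw in with the key (two grips, one re-grip half-way), let go, and handed the job in at 25 s.

**Last checks, from the wrist camera and state:**
- **Position:** the blank's head is about 0.4 mm off the jaws' mid-gap and 1.5 mm off centre along them. It looks flat in the views.
- **Carved end:** the nose reads about -114 mm on the vise y axis, where it had to be below -80 mm.
- **Jaw:** the key stands at about 2.99 rad, so the carriage is about 0.042 m. The camera puts the jaw face at about -25 mm, about 1 mm short of where the blank's face should be (-24 mm).
- **Clamping:** turning torque rose from about 0.2 to 0.78 N m and the blade then stopped following the fingers. I estimate 30 N or so of clamping force from that; I did not measure it directly or test it again after release.
- **Other objects:** the gouge, jar, mallet and offcut look unmoved in the last scene picture; I did not re-measure them. The robot was clear of everything.

**Things that disagreed:**
- **Finger tips:** they look about 25–30 mm short of the reported TCP. My first grip on the key therefore closed above its blade, harmlessly, and I went 18 mm lower on the second try.
- **Vise position:** the scene and side cameras differed from the wrist camera by about 4 mm along the vise's closing direction. I used a position close to the wrist camera's reading.

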